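# Close the solvent flask and rack the degreased stove panels

### The arm

A 7-joint arm with a two-finger parallel gripper is mounted at the origin on the work surface. World frame = base frame: x ahead of the robot, y to its left, z up, the work surface at z = 0. Lengths are in m, angles in rad, forces in N, time in s.
With the tool pointing down it reaches from about 0.425 to 0.875 m from the base axis. Payload 4.7 kg.
Tool frame: the origin (TCP) lies midway between the tips of the shut fingers; the grasp point (between the pads) lies 19 mm behind it; z points along the fingers, y is the line along which they close (so a half turn about z gives the same grasp; the last joint's range is limited). The gripper opens to 87 mm and grips with 3 to 60 N. Pads are 19 mm wide; open, the fingers measure 117 mm over their backs; the gripper's body (75 mm by 190 mm) begins 51 mm behind the grasp point.
Start: joints at [1.202, 0.321, -0.07, 1.45, 0.023, 1.371, -0.057], TCP at [0.243, -0.603, 0.223] pointing down, gripper open.
Joint ranges: [-2.86, 2.86], [-0.3, 2.09], [-1.38, 1.24], [0.06, 2.45], [-1.56, 4.7], [0.09, 2.05], [-2.69, 2.69]. Speed limits (rad/s): [2.57, 2.57, 3.14, 3.14, 3.14, 3.14, 3.14].

### API

Orientations are given as a rotation vector (axis times angle).
In Python, from bench import ctrl gives the robot as it stands. The module is installed in compiled form; this text tells all that it offers.
- The arm moves only by the tool carry_out, never from a script. Its argument "steps" is a list of rows, each a list of 7 numbers: the turn, a rotation vector about the world's x, y, z in degrees, then the shift along the world's x, y, z in cm, then the opening, from 0 (shut) to 1 (fully open). A call has 1 to 12 rows; each row is the pose to reach, as a shift and turn from the pose commanded when the call began; what a row does not reach only later rows make up. A row lasts 1/10 s, in which the tool goes at most 50 mm and 8.59 degrees, less where a joint would pass 70% of its speed; a pose out of reach is approached as far as the arm can. A call with a gripper value outside its range is refused whole. The fingers move at their own pace and stop on an object; "squeeze" is the grip in N (left out, the last holds). Time passes only in rows, so rows that repeat a pose let the fingers close. It gives the time, the measured TCP pose, the force, the opening and the grip force at its end, in the units of the state.
- ctrl.get_state(): the state, without advancing time (a new reading comes with each control period).
- ctrl.get_image(name): name is "scene" or "side" or "wrist"; returns a dict with "pixels" (400x640x3 uint8, red, green, blue), "camera_matrix" (3x3 intrinsics, pixels), "cam_to_world" (4x4, takes a point from camera to world coordinates); the wrist camera has in their place "T_tool_cam" (4x4, takes a point from camera to tool coordinates, whose origin is the TCP and whose axes are the flange's). Camera axes: x right, y down, z forward; pixel columns grow to the right and rows downward; lengths in m; the calibration is good to about 2 mm. A picture is of the moment at which its call begins: read the wrist's pose just before it. There is no depth.
- ctrl.close_job(): hands the job in; it is judged then, once.
The state is a dict: "time": time; "joint_positions": joint angles; "qd": joint speeds; "joint_torque": joint torques, N m; "position": TCP position; "tool_rot": TCP orientation; "ft_force": force on the tool from outside, world axes, zero at the start; "torque": the same for the moment, N m; "grip_width": opening from 0.0 (shut) to 1.0 (fully open); "grip_force": force on a finger pad.
Only numpy, scipy, OpenCV 4.12 (cv2) and the standard library are available. Lean on these libraries where they do the work, as an engineer would, in place of code of your own. Each camera call takes 0.05 s, during which the arm holds its last target. There are 200 camera calls.

### The job

With the degreased stove panels still waiting on the sloped draining stand, first close the blue solvent flask with its tapered stopper, pushed home until its flange rests on the neck; then stand every panel on its lower short edge in the slotted wooden rack, one to a slot, down on the slot floor and about centred across the rack. The red tin has fallen over: at any time, stand it upright on the bench, cap up. Leave the tape roll, the black flue collar and the screwdriver alone, and do not tip the flask.

Things in the scene. Friction and masses are not known exactly. Their poses are not given: they have to be found in the camera images.
- stand: fixed green draining stand; origin under its centre; base plate 335 mm wide (y), 10 thick, from x = -65 to 65 mm. The back board, 57 degrees from horizontal, rises from a lip (x = 45, z = 30 mm) 70 mm up the slope toward -x (the robot); panels lean on it side by side, 80 mm apart in y
- panel0: loose galvanised panel: 10 mm thick (x axis), 68 wide (y), 130 long (z), 150 g; origin at the centre of its lower short edge, z toward its upper edge. At the start it leans on the stand 33 degrees from vertical, upper edge toward the robot, lower edge on the lip; its upper 60 mm stick out past the back board, with room behind for a finger. May be absent
- panel1: loose galvanised panel: 10 mm thick (x axis), 68 wide (y), 130 long (z), 150 g; origin at the centre of its lower short edge, z toward its upper edge. At the start it leans on the stand 33 degrees from vertical, upper edge toward the robot, lower edge on the lip; its upper 60 mm stick out past the back board, with room behind for a finger. May be absent
- panel2: loose galvanised panel: 10 mm thick (x axis), 68 wide (y), 130 long (z), 150 g; origin at the centre of its lower short edge, z toward its upper edge. At the start it leans on the stand 33 degrees from vertical, upper edge toward the robot, lower edge on the lip; its upper 60 mm stick out past the back board, with room behind for a finger. May be absent
- panel3: loose galvanised panel: 10 mm thick (x axis), 68 wide (y), 130 long (z), 150 g; origin at the centre of its lower short edge, z toward its upper edge. At the start it leans on the stand 33 degrees from vertical, upper edge toward the robot, lower edge on the lip; its upper 60 mm stick out past the back board, with room behind for a finger. May be absent
- rack: fixed wooden rack 257 mm long (x), 100 wide (y); origin under its centre; base 12 mm thick. Two rows of teeth (y = -26, 26 mm, 14 thick) form 4 slots at x = -81, -27, 27, 81 mm, each 13 mm wide in x, straight from floor z = 12 up to 40 mm; gabled at 45 degrees above (tips z = 60) to lead a panel in, its faces toward +x and -x
- slot0 (a point): centre of slot 0 of the rack, on the slot floor (12 mm above the rack's underside), axes as the rack's
- slot1 (a point): centre of slot 1 of the rack, on the slot floor (12 mm above the rack's underside), axes as the rack's
- slot2 (a point): centre of slot 2 of the rack, on the slot floor (12 mm above the rack's underside), axes as the rack's
- slot3 (a point): centre of slot 3 of the rack, on the slot floor (12 mm above the rack's underside), axes as the rack's
- flask: loose blue metal solvent flask, round, 110 mm in diameter, sloping shoulder, steel neck 60 mm in outer and 44 mm in inner diameter, 162 mm high in all, 0.8 kg; origin at the centre of its underside, z up
- flask_rim (a point): centre of the flask's open mouth at the top of the neck, 162 mm above its underside; the bore is 44 mm wide and 47 mm deep
- stopper: loose stopper standing on the bench: black tapered plug (28 mm diameter at the foot, 38 at 32 mm up), orange flange 56 mm in diameter from 32 to 40 mm up, orange round grip 30 mm in diameter from 40 to 74 mm up; origin at the centre of the foot, z up to the grip; 80 g. Home, its origin is 32 mm below the mouth
- tin: loose square red tin with a yellow band and white cap: body 60 x 60 x 105 mm (x, y, z), cap 36 mm in diameter and 20 mm high on top; origin at the centre of its underside, z toward the cap; 0.35 kg, heavier at the bottom. At the start it lies on one side, cap roughly toward the robot
- tape: bystander: loose yellow tape roll lying flat, 90 mm outer diameter, 24 mm high; origin at the centre of its underside
- flue: bystander: loose black flue collar, a ring standing on the bench, 90 mm in diameter, 60 mm high; origin at the centre of its underside
- screwdriver: bystander: loose screwdriver lying on the bench; origin on its underside near the middle
Not all that is in view belongs to the job. There is more than one size of the flask; the job needs the middle-sized. Leave any green or purple look-alike of the stopper alone.

How it is judged:
By the outcome, as a careful person would: the job done as asked, in the order asked, and still so for the second after the job is handed in, with the robot touching nothing.
Of panel0, panel1, panel2, panel3 only 3 to 4 are there at a start; the rules pass over those that are not, and their reading is None.
At some moment in a run one of tin, flask may be knocked a few centimetres aside while the robot is not near it.
It also fails if it takes over 208 s, if anything falls off the work surface, if the arm or the gripper's body presses on something with over 40 N, if the wrist force passes 120 N, or if a joint passes its speed limit or range.

## Working session

There is one attempt and no reset: what is moved stays moved. The work goes in short steps, Python scripts to look and compute and a tool call to move; the robot and the scene stay as the last step left them, time stands still between calls to the robot, and variables do not carry over. Pictures are saved under pics/ and viewed, at most 14 in all, crops included, and the job is handed in when it is done.

Besides the shell and the picture viewer there is one more tool, called after "Request:" as name(argument=value, ...), one argument or row to a line, values as JSON. carry_out: Moves the arm, as the interface text tells. Its arguments: {"type":"object","properties":{"steps":{"type":"array","items":{"type":"array","items":{"type":"number"}}},"squeeze":{"type":"number"}},"required":["steps"]}

```bash
mkdir -p pics; cat > h.py <<'E'
import numpy as np, cv2
from bench import ctrl
from scipy.spatial.transform import Rotation as R
def snap(n, f=None):
    s=ctrl.get_state(); d=ctrl.get_image(n)
    if n=='wrist':
        T=np.eye(4); T[:3,:3]=R.from_rotvec(s['tool_rot']).as_matrix() ; T[:3,3]=s['position']
        d['cam_to_world']=T@d['T_tool_cam']
    if f: cv2.imwrite('pics/'+f, d['pixels'][...,::-1]); np.savez('pics/'+f+'.npz',p=d['pixels'],K=d['camera_matrix'],T=d['cam_to_world'])
    return d
def load(f):
    z=np.load('pics/'+f+'.npz'); return dict(pixels=z['p'],camera_matrix=z['K'],cam_to_world=z['T'])
def ray(d,u,v):
    T=d['cam_to_world']; r=T[:3,:3]@np.linalg.inv(d['camera_matrix'])@[u,v,1]
    return T[:3,3],r/np.linalg.norm(r)
def onz(d,u,v,z):
    o,r=ray(d,u,v); return o+r*(z-o[2])/r[2]
def proj(d,P):
    T=np.linalg.inv(d['cam_to_world']); p=d['camera_matrix']@(T[:3,:3]@np.asarray(P,float)+T[:3,3]); return p[:2]/p[2]
def tri(d1,a,d2,b):
    o1,r1=ray(d1,*a);o2,r2=ray(d2,*b)
    t=np.linalg.lstsq(np.c_[r1,-r2],o2-o1,rcond=None)[0]
    p,q=o1+r1*t[0],o2+r2*t[1]; return (p+q)/2,np.linalg.norm(p-q)
def blobs(d,lo,hi,amin=60):
    h=cv2.cvtColor(d['pixels'],cv2.COLOR_RGB2HSV); m=cv2.inRange(h,np.array(lo),np.array(hi))
    n,l,st,c=cv2.connectedComponentsWithStats(m)
    return [(st[i],c[i].round(1)) for i in range(1,n) if st[i][4]>amin],l
E
python3 - <<'E'
from h import *
np.set_printoptions(precision=4,suppress=True)
s=ctrl.get_state(); print(s)
for n in('scene','side','wrist'):
    d=snap(n,n+'0.png'); print(n,d['cam_to_world'][:3,3],d['cam_to_world'][:3,2],d['camera_matrix'][0])
E
```

```text
{'time': 0.0, 'joint_positions': array([ 1.2021,  0.3218, -0.0701,  1.4517,  0.0226,  1.3708, -0.0569]), 'qd': array([ 0.0008, -0.0008,  0.0011,  0.0007,  0.0007, -0.0021, -0.0001]), 'joint_torque': array([  0.0003, -49.1291,  -0.4033, -31.2522,  -0.0638,   0.0438,
         0.0002]), 'position': array([ 0.2425, -0.6024,  0.2215]), 'tool_rot': array([-3.0823, -0.5973,  0.0007]), 'ft_force': array([ 0.5802, -0.2867, -0.0297]), 'torque': array([ 0.0123, -0.0268, -0.0247]), 'grip_force': 0.0, 'grip_width': 0.9983670476632303}
scene [ 1.3633 -0.1758  0.8694] [-0.7177  0.0677 -0.6931] [363.1595   0.     319.1059]
side [ 0.3557 -0.9717  0.9465] [ 0.1698  0.7127 -0.6806] [366.0869   0.     319.3489]
wrist [ 0.3163 -0.5723  0.384 ] [-0.2711 -0.1088 -0.9564] [324.5841   0.     317.6723]
```

View pics/scene0.png

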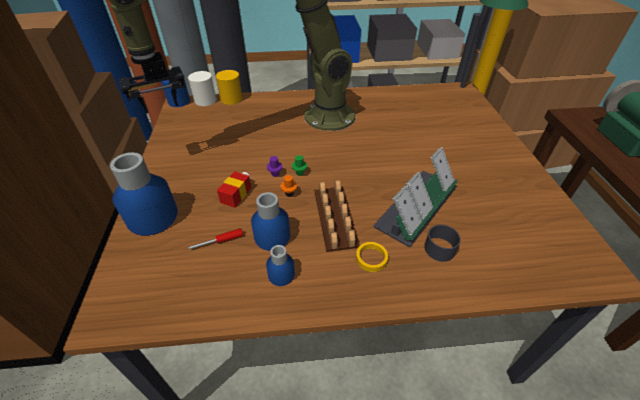

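View pics/side0.png

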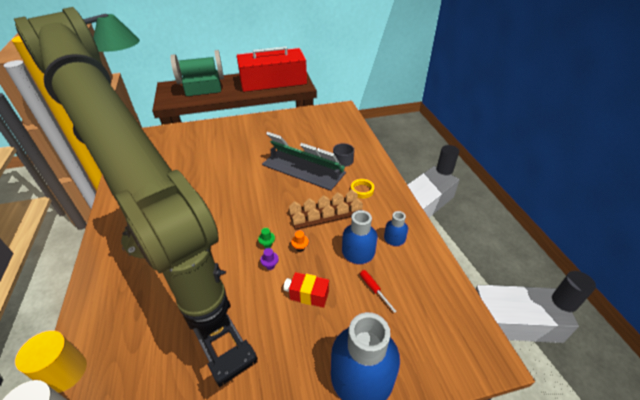

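The scene picture shows three flasks: large (145,200), middle (270,222) and small (281,266). The stopper look-alikes are purple (276,165), green (299,165) and orange (289,185). The tin lies at (235,188), with its cap toward the robot. The rack is at (335,217), the stand at (418,205) with three panels, and the tape, flue and screwdriver are at (372,257), (442,242) and (217,240). The side view agrees. My choice is the middle flask and the orange stopper, which I'll check in a close crop.

```bash
python3 - <<'E'
from h import *
np.set_printoptions(precision=4,suppress=True)
a,b=load('scene0.png'),load('side0.png')
c1=cv2.resize(a['pixels'][145:290,180:330],None,fx=4,fy=4,interpolation=cv2.INTER_CUBIC)[:, :, ::-1]
cv2.imwrite('pics/crop1.png',cv2.resize(c1,(580,560)))
c2=cv2.resize(a['pixels'][140:260,310:470],None,fx=5,fy=5,interpolation=cv2.INTER_CUBIC)[:,:,::-1]
cv2.imwrite('pics/crop2.png',c2)
c3=cv2.resize(b['pixels'][125:265,250:400],None,fx=4,fy=4,interpolation=cv2.INTER_CUBIC)[:,:,::-1]
cv2.imwrite('pics/crop3.png',c3)
for nm,lo,hi in [('orange',(8,200,120),(16,255,255)),('blue',(100,150,40),(125,255,255)),('red',(0,180,100),(4,255,255)),('yellow',(22,180,120),(30,255,255))]:
    for n,d in (('scene',a),('side',b)):
        for st,c in blobs(d,lo,hi)[0]: print(nm,n,st,c)
E
```

```text
orange scene [281 175  16  18 187] [287.8 184.1]
orange side [291 230  18  19 257] [299.5 239.9]
blue scene [  58    0   94  140 3219] [103.2  47.8]
blue scene [334  15  27  47 829] [348.9  34.8]
blue scene [164  88  25  19 323] [177.1  96.4]
blue scene [ 113  175   64   60 2543] [146.3 206.9]
blue scene [ 252  209   38   41 1047] [270.6 230.2]
blue scene [267 255  27  31 544] [280.5 272. ]
blue side [  423     0   217   333 46297] [552.6 120.2]
blue side [385 222  22  23 368] [395.2 234. ]
blue side [343 226  34  37 910] [358.7 245.8]
blue side [ 331  330   68   70 2858] [362.3 373.1]
red scene [230 171  19  10  93] [239.2 175.8]
red scene [217 184  21  23 307] [226.7 194.4]
red scene [216 229  27  14 189] [229.  235.1]
red side [ 237   49   70   43 2361] [271.9  69.6]
red side [360 270  20  23 185] [369.2 280.9]
red side [289 273  15  29 272] [295.5 286.2]
red side [311 277  18  30 390] [319.6 291.8]
yellow scene [ 473    9   39   85 1178] [491.1  48.7]
yellow scene [216  70  23  34 522] [226.7  85.6]
yellow scene [225 178  18   9  96] [233.8 181.9]
yellow scene [357 242  31  30 401] [371.6 256.4]
yellow side [  12   37   89  151 1402] [ 61.2 116.9]
yellow side [351 179  23  19 216] [362.6 187.5]
yellow side [301 274  15  30 276] [306.9 287.9]
yellow side [  15  331   59   60 2142] [ 44.3 359.5]
```

View pics/crop1.png

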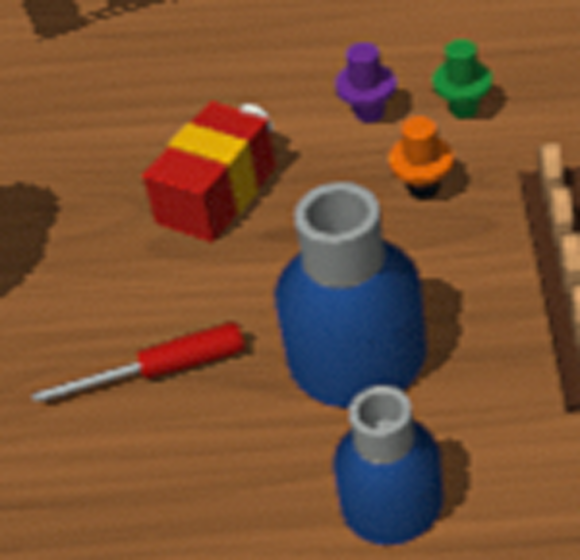

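View pics/crop2.png

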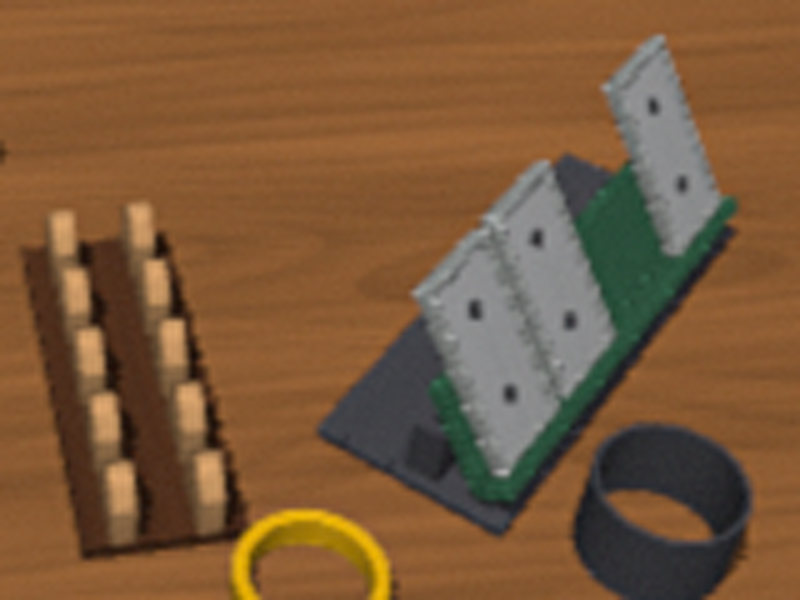

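View pics/crop3.png

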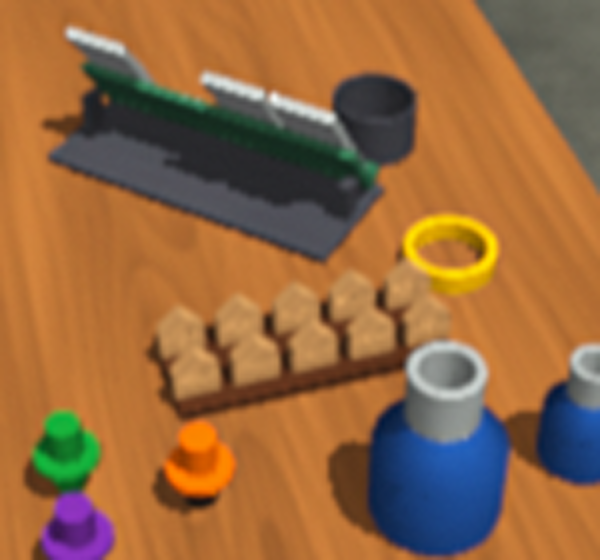

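The crops confirm the choice. The middle flask's mouth is at (267,200) in the scene and (361,218) in the side view; the small flask stands in front of it. The orange stopper's top is at (289,178) and (299,233). There are three panels, with stand position y-slot "2 from one end" empty.

```bash
python3 - <<'E'
from h import *
np.set_printoptions(precision=4,suppress=True)
a,b=load('scene0.png'),load('side0.png')
C1=lambda x,y:(180+x/3.867,145+y/3.867*1.036*580/560*560/580/1.036) 
c1=lambda x,y:(180+x*150/580-.4,145+y*145/560-.4)
c2=lambda x,y:(310+x/5-.4,140+y/5-.4); c3=lambda x,y:(250+x/4-.4,125+y/4-.4)
f=tri(a,c1(337,214),b,c3(446,371));print('flask rim',f, onz(a,*c1(337,214),.162), onz(b,*c3(446,371),.162))
f=tri(a,c1(421,128),b,c3(198,434));print('stopper top',f, onz(a,*c1(421,128),.074), onz(b,*c3(198,434),.074))
S=[onz(a,*c2(*p),.01) for p in((320,432),(502,533),(568,152),(735,230))];print('stand',S,np.mean(S,0))
S2=[onz(b,*c3(*p),.01) for p in((50,157),(323,260),(381,187))];print('stand side',S2,(S2[0]+S2[2])/2)
Rk=[onz(a,*c2(*p),z) for p,z in(((85,555),0),((245,535),0),((27,248),.012),((165,232),.012))];print('rack',Rk)
print('tooth tips scene',[onz(a,*c2(*p),.06) for p in((62,212),(139,204),(122,462),(210,452))])
print('tooth tips side z.06',[onz(b,*c3(*p),.06) for p in((181,307),(196,345),(408,262),(428,295))])
# panel top corners tri
for n,p,q in(('P far L',(607,85),(68,30)),('Pfar R',(657,37),(125,47)),('Pnear L',(417,293),(340,125)),('Pnear top',(490,232),(275,97)),('Pmid',(548,163),(205,75))):
    print(n,onz(a,*c2(*p),.138),onz(b,*c3(*q),.138),tri(a,c2(*p),b,c3(*q)))
# tin
print('tin end top corners scene z.06',[onz(a,*c1(*p),.06) for p in((146,177),(210,195),(215,103),(272,120))])
E
```

```text
flask rim (array([ 0.655 , -0.253 ,  0.1596]), np.float64(0.00014794120711696736)) [ 0.6575 -0.2528  0.162 ] [ 0.654  -0.2552  0.162 ]
stopper top (array([ 0.4735, -0.1922,  0.0738]), np.float64(0.0005311665164341346)) [ 0.474  -0.1924  0.074 ] [ 0.4734 -0.192   0.074 ]
stand [array([0.6515, 0.0603, 0.01  ]), array([0.7382, 0.1508, 0.01  ]), array([0.4085, 0.2924, 0.01  ]), array([0.5001, 0.3822, 0.01  ])] [0.5746 0.2214 0.01  ]
stand side [array([0.4097, 0.2879, 0.01  ]), array([0.645 , 0.0563, 0.01  ]), array([0.7323, 0.1508, 0.01  ])] [0.571  0.2193 0.01  ]
rack [array([ 0.7227, -0.0937,  0.    ]), array([0.7175, 0.0024, 0.    ]), array([ 0.472 , -0.1057,  0.012 ]), array([ 0.4655, -0.0098,  0.012 ])]
tooth tips scene [array([ 0.4901, -0.0837,  0.06  ]), array([ 0.4874, -0.0323,  0.06  ]), array([ 0.7039, -0.071 ,  0.06  ]), array([ 0.7015, -0.0196,  0.06  ])]
tooth tips side z.06 [array([ 0.4911, -0.0278,  0.06  ]), array([ 0.4944, -0.0782,  0.06  ]), array([ 0.7041, -0.0209,  0.06  ]), array([ 0.7078, -0.0679,  0.06  ])]
P far L [0.4892 0.2674 0.138 ] [0.4477 0.3233 0.138 ] (array([0.4548, 0.2917, 0.1336]), np.float64(0.044473743642251456))
Pfar R [0.4432 0.3163 0.138 ] [0.4986 0.2775 0.138 ] (array([0.4916, 0.2832, 0.1563]), np.float64(0.03908091112339433))
Pnear L [0.6615 0.1008 0.138 ] [0.6708 0.0959 0.138 ] (array([0.6687, 0.0963, 0.1417]), np.float64(0.007108457839501025))
Pnear top [0.6162 0.1556 0.138 ] [0.623  0.1552 0.138 ] (array([0.6216, 0.1526, 0.1416]), np.float64(0.0030519655020157135))
Pmid [0.5596 0.2075 0.138 ] [0.5659 0.2086 0.138 ] (array([0.5648, 0.2046, 0.1417]), np.float64(0.001832521289412735))
tin end top corners scene z.06 [array([ 0.4968, -0.4222,  0.06  ]), array([ 0.5235, -0.3677,  0.06  ]), array([ 0.4076, -0.3717,  0.06  ]), array([ 0.4352, -0.3209,  0.06  ])]
```

```bash
python3 - <<'E'
from h import *
np.set_printoptions(precision=4,suppress=True)
a,b=load('scene0.png'),load('side0.png')
c1=lambda x,y:(180+x*150/580-.4,145+y*145/560-.4);c3=lambda x,y:(250+x/4-.4,125+y/4-.4)
st=np.array([.4737,-.1922])
for n,p,q in(('purple',(363,52),(74,502)),('green',(461,50),(64,420))):
    P=tri(a,c1(*p),b,c3(*q)); d=P[0][:2]-st; print(n,P,np.hypot(*d),np.degrees(np.arctan2(d[1],d[0])))
print('big flask rim',tri(a,(129,163),b,(369,331)))
E
```

```text
purple (array([ 0.368 , -0.2398,  0.0762]), np.float64(0.0022674400512807625)) 0.11592632641642185 -155.77241899332722
green (array([ 0.3721, -0.1521,  0.0748]), np.float64(0.002099314226453906)) 0.10921295059099115 158.4850408366896
big flask rim (array([ 0.5384, -0.6298,  0.224 ]), np.float64(0.003945504734241434))
```

Request:
carry_out(
  steps=[
    [0, 0, 0, 4, 7, 0, 0.7],
    [0, 0, 0, 8, 14, 0, 0.7],
    [0, 0, 0, 12, 21, 0, 0.7],
    [0, 0, 0, 16, 28, 0, 0.7],
    [0, 0, 0, 20, 35, 0, 0.7],
    [0, 0, 0, 23, 40.9, 0, 0.7],
    [0, 0, 0, 23, 41, 0, 0.7],
    [0, 0, 0, 23, 41, 0, 0.7],
    [0, 0, 0, 23, 41, 0, 0.7],
    [0, 0, 0, 23, 41, 0, 0.7],
    [0, 0, 0, 23, 41, 0, 0.7],
    [0, 0, 0, 23, 41, 0, 0.7],
  ],
)

```text
time: 1.35
position: [0.4724, -0.1933, 0.2223]
tool_rot: [3.084, 0.598, -0.001]
ft_force: [0.3, -0.5, 1.0]
grip_width: 0.702
grip_force: 0.0
```

```bash
python3 - <<'E'
from h import *
np.set_printoptions(precision=4,suppress=True)
d=snap('wrist','w1.png'); s=ctrl.get_state(); print(s['position'],s['tool_rot'],s['time'])
bl,l=blobs(d,(8,200,100),(16,255,255)); print(bl, proj(d,[.4737,-.1922,.074]), proj(d,[.4737,-.1922,.04]))
E
```

```text
[ 0.472  -0.1943  0.2223] [ 3.0842  0.5951 -0.0016] 1.4
[] [317.4273 188.3544] [317.3987 180.7021]
```

View pics/w1.png

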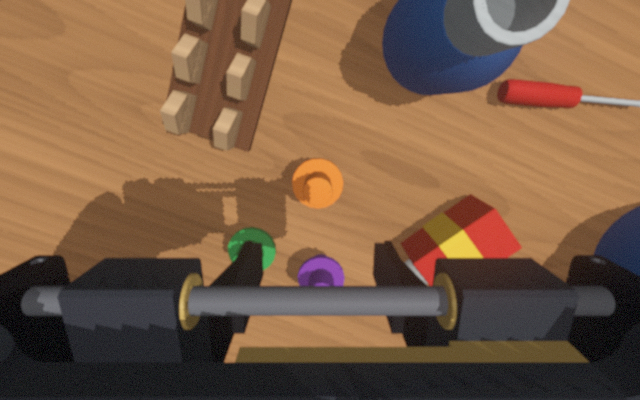

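The wrist view shows the orange stopper at (318,186), right at its predicted pixel (317,188). The flask is at upper right (480,40) and the tin at (460,245). Descending to grasp.

Request:
carry_out(
  steps=[
    [0, 0, 0, 0, 0.1, -5, 0.7],
    [0, 0, 0, 0.1, 0.1, -10, 0.7],
    [0, 0, 0, 0.1, 0.1, -14, 0.7],
    [0, 0, 0, 0.1, 0.1, -16, 0.7],
    [0, 0, 0, 0.1, 0.1, -17.5, 0.7],
    [0, 0, 0, 0.1, 0.1, -17.5, 0.7],
    [0, 0, 0, 0.1, 0.1, -17.5, 0.25],
    [0, 0, 0, 0.1, 0.1, -17.5, 0.25],
    [0, 0, 0, 0.1, 0.1, -17.5, 0.25],
    [0, 0, 0, 0.1, 0.1, -17.5, 0.25],
    [0, 0, 0, 0.1, 0.1, -17.5, 0.25],
    [0, 0, 0, 0.1, 0.1, -17.5, 0.25],
  ],
  squeeze=20,
)

```text
time: 2.6
position: [0.4742, -0.1922, 0.0482]
tool_rot: [3.083, 0.598, 0.001]
ft_force: [-0.9, -0.4, 2.5]
grip_width: 0.34
grip_force: 20.0
```

Request:
carry_out(
  steps=[
    [0, 0, 0, 0, 0, 0, 0.25],
    [0, 0, 0, 0, 0, 0, 0.25],
    [0, 0, 0, 0, 0, 5, 0.25],
    [0, 0, 0, 0, 0, 10, 0.25],
    [0, 0, 0, 0, 0, 15, 0.25],
    [0, 0, 0, 0, 0, 20, 0.25],
    [0, 0, 0, 0, 0, 20, 0.25],
    [0, 0, 0, 0, 0, 20, 0.25],
    [0, 0, 0, 0, 0, 20, 0.25],
  ],
)

```text
time: 3.5
position: [0.4727, -0.1916, 0.2457]
tool_rot: [-3.082, -0.597, 0.004]
ft_force: [0.3, 0.1, -1.2]
grip_width: 0.339
grip_force: 20.0
```

```bash
python3 - <<'E'
from h import *
np.set_printoptions(precision=4,suppress=True)
a=snap('scene','s2.png'); b=snap('side','b2.png')
for n,d in(('scene',a),('side',b)):
    print([x for x in blobs(d,(100,150,40),(125,255,255))[0] if 340<x[0][4]<1300])
    print([x for x in blobs(d,(8,200,120),(16,255,255))[0]])
A=a['pixels'][145:290,180:330];B=b['pixels'][125:265,250:400]
cv2.imwrite('pics/c2.png',np.hstack([cv2.resize(A,(400,387)),cv2.resize(B,(400,387))])[:,:,::-1])
E
```

```text
[(array([343,  15,  18,  47, 618], dtype=int32), array([351.6,  35.9])), (array([161,  73,  28,  34, 706], dtype=int32), array([174.9,  89. ])), (array([ 252,  209,   38,   41, 1049], dtype=int32), array([270.7, 230.2])), (array([267, 255,  27,  31, 544], dtype=int32), array([280.5, 272. ]))]
[(array([276, 124,  18,  20, 137], dtype=int32), array([284.7, 135. ]))]
[(array([385, 222,  22,  23, 368], dtype=int32), array([395.2, 234. ])), (array([343, 226,  34,  37, 910], dtype=int32), array([358.7, 245.8]))]
[(array([286, 187,  20,  18, 179], dtype=int32), array([294.2, 197. ]))]
```

View pics/c2.png

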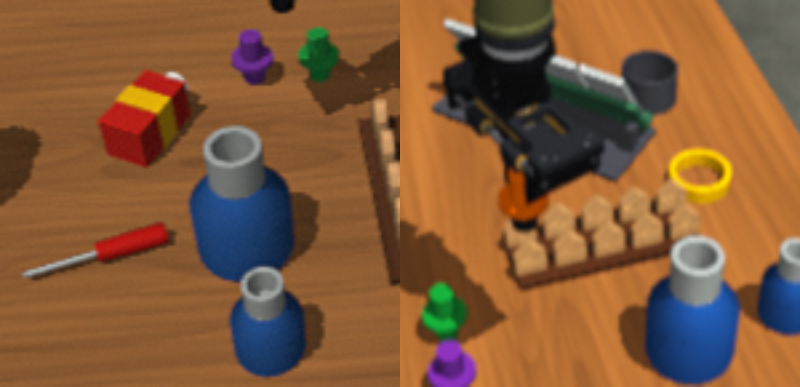

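The stopper is held at 29.5 mm width, and the flask is unmoved (same pixel). I'll move over the mouth, then lower.

Request:
carry_out(
  steps=[
    [0, 0, 0, 4.5, -1.5, 0, 0.25],
    [0, 0, 0, 9, -3, 0, 0.25],
    [0, 0, 0, 13.5, -4.6, 0, 0.25],
    [0, 0, 0, 18.2, -6.2, 0, 0.25],
    [0, 0, 0, 18.2, -6.2, 0, 0.25],
    [0, 0, 0, 18.2, -6.2, 0, 0.25],
    [0, 0, 0, 18.2, -6.2, -2, 0.25],
    [0, 0, 0, 18.2, -6.2, -3, 0.25],
    [0, 0, 0, 18.2, -6.2, -4, 0.25],
    [0, 0, 0, 18.2, -6.2, -5, 0.25],
    [0, 0, 0, 18.2, -6.2, -5, 0.25],
  ],
)

```text
time: 4.7
position: [0.6545, -0.2538, 0.1963]
tool_rot: [-3.084, -0.597, 0.004]
ft_force: [-0.3, -0.5, -0.8]
grip_width: 0.336
grip_force: 20.0
```

```bash
python3 - <<'E'
from h import *
np.set_printoptions(precision=4,suppress=True)
s=ctrl.get_state(); print(s['position'],s['ft_force'])
a=snap('scene','s3.png'); b=snap('side','b3.png')
for n,d in(('scene',a),('side',b)):
    print([x for x in blobs(d,(100,150,40),(125,255,255))[0] if 540<x[0][4]<1300])
A=a['pixels'][160:260,220:320];B=b['pixels'][180:280,310:410]
cv2.imwrite('pics/c3.png',np.hstack([cv2.resize(A,(400,400),interpolation=2),cv2.resize(B,(400,400),interpolation=2)])[:,:,::-1])
E
```

```text
[ 0.6545 -0.2538  0.1963] [-0.3297 -0.507  -0.7757]
[(array([330,  15,  31,  47, 862], dtype=int32), array([347.9,  33.7])), (array([161,  73,  28,  34, 703], dtype=int32), array([174.9,  89. ])), (array([ 252,  209,   38,   41, 1053], dtype=int32), array([270.7, 230.2])), (array([267, 255,  27,  31, 545], dtype=int32), array([280.5, 272. ]))]
[(array([343, 226,  34,  37, 906], dtype=int32), array([358.7, 245.8]))]
```

View pics/c3.png

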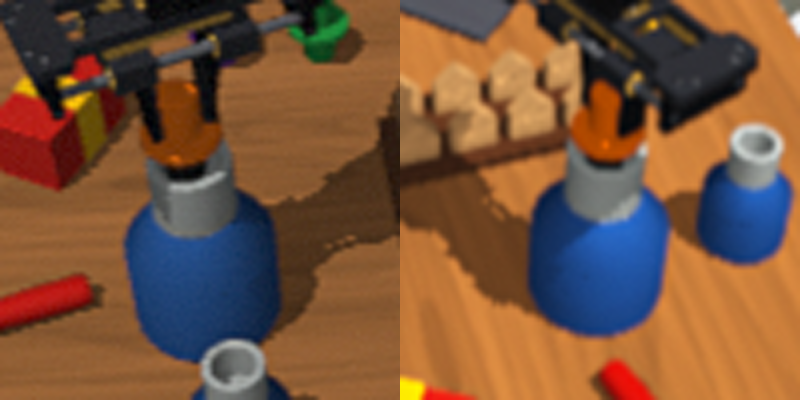

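The stopper's foot is inside the mouth, with the flange about 2 mm left of the neck axis in the scene view (182 against about 185). I'll lower it home with a small correction.

Request:
carry_out(
  steps=[
    [0, 0, 0, -0.1, 0.2, -0.5, 0.25],
    [0, 0, 0, -0.1, 0.2, -1, 0.25],
    [0, 0, 0, -0.1, 0.2, -1.4, 0.25],
    [0, 0, 0, -0.1, 0.2, -1.8, 0.25],
    [0, 0, 0, -0.1, 0.2, -2, 0.25],
    [0, 0, 0, -0.1, 0.2, -2.1, 0.25],
    [0, 0, 0, -0.1, 0.2, -2.1, 0.25],
    [0, 0, 0, -0.1, 0.2, -2.1, 0.25],
  ],
)

```text
time: 5.6
position: [0.6547, -0.252, 0.1782]
tool_rot: [3.084, 0.597, 0.0]
ft_force: [-3.0, 0.3, 5.5]
grip_width: 0.338
grip_force: 20.0
```

The flange is seated: 5.5 N at z=0.178, which is exactly the expected height. I'll release, lift, and turn toward the rack.

Request:
carry_out(
  steps=[
    [0, 0, 0, 0, 0, 0.1, 0.7],
    [0, 0, 0, 0, 0, 0.1, 0.7],
    [0, 0, 0, 0, 0, 0.1, 0.7],
    [0, 0, 0, 0, 0, 0.1, 0.7],
    [0, 0, 0, 0, 0, 3, 0.7],
    [0, 0, 0, 0, 0, 8, 0.7],
    [0, 0, 0, 0, 0, 13, 0.7],
  ],
)

```text
time: 6.3
position: [0.6541, -0.2519, 0.3069]
tool_rot: [-3.083, -0.597, 0.003]
ft_force: [0.8, -0.3, 0.1]
grip_width: 0.697
grip_force: 0.0
```

Request:
carry_out(
  steps=[
    [0, 0, 8, 0, 4, 2, 0.7],
    [0, 0, 16, -2, 8, 2, 0.7],
    [0, 0, 24, -4, 12, 2, 0.7],
    [0, 0, 32, -6, 16, 2, 0.7],
    [0, 0, 40, -8, 20, 2, 0.7],
    [0, 0, 48, -9, 24, 2, 0.7],
    [0, 0, 56, -9, 26, 2, 0.7],
    [0, 0, 64, -9, 27, 2, 0.7],
    [0, 0, 72, -9, 27, 2, 0.7],
    [0, 0, 72, -9, 27, 2, 0.7],
    [0, 0, 72, -9, 27, 2, 0.7],
  ],
)

```text
time: 7.4
position: [0.5648, 0.0176, 0.3265]
tool_rot: [2.148, 2.292, -0.0]
ft_force: [0.2, 0.4, 0.2]
grip_width: 0.703
grip_force: 0.0
```

```bash
python3 - <<'E'
from h import *
np.set_printoptions(precision=4,suppress=True)
d=snap('wrist','w4.png'); s=ctrl.get_state(); print(s['position'],s['tool_rot'],s['joint_positions'],s['time'])
a=snap('scene','s4.png'); b=snap('side','b4.png')
A=a['pixels'][160:260,220:320];B=b['pixels'][180:280,310:410]
t=np.hstack([cv2.resize(A,(320,320),interpolation=2),cv2.resize(B,(320,320),interpolation=2)])
cv2.imwrite('pics/c4.png',np.vstack([t[100:300],d['pixels']])[:,:,::-1])
E
```

```text
[0.5648 0.0175 0.3265] [ 2.1481  2.2924 -0.0001] [ 0.5592  0.165  -0.724   1.4753  0.1092  1.5423 -0.0962] 7.45
```

View pics/c4.png

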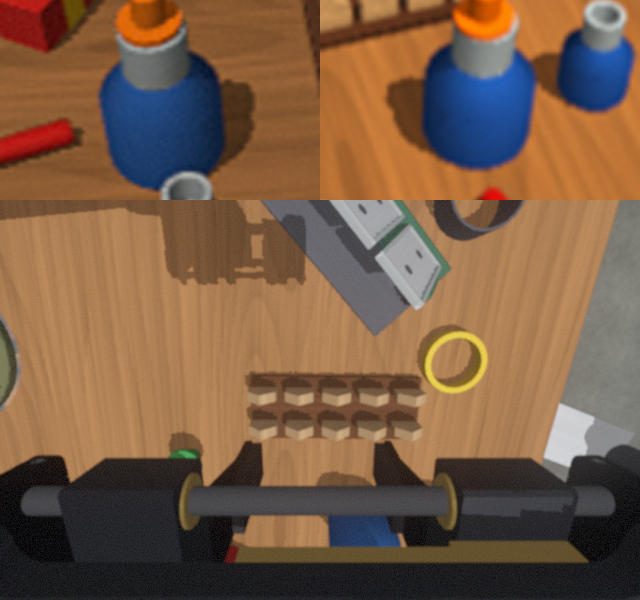

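The crop confirms the stopper is home, with its flange on the neck in both views. In the wrist view (subtract 200 rows) the rack spans columns 250–423, rows 175–240, and two panels are visible at (412,65) and (372,10). Now refining the rack pose from edge profiles.

```bash
python3 - <<'E'
from h import *
np.set_printoptions(precision=4,suppress=True)
def prof(d,c,yaw,p0,p1,z,n=600):
    X=np.array([np.cos(yaw),np.sin(yaw),0]);Y=np.array([-X[1],X[0],0])
    t=np.linspace(0,1,n); g=cv2.GaussianBlur(d['pixels'],(3,3),0)[...,0].astype(np.float32)
    P=[np.r_[c,z]+X*(p0[0]+(p1[0]-p0[0])*k)+Y*(p0[1]+(p1[1]-p0[1])*k) for k in t]
    uv=np.array([proj(d,p) for p in P],np.float32)
    v=cv2.remap(g,uv[:,:1],uv[:,1:],1)[:,0]
    return t,v
c=np.array([.5975,-.05]);yaw=np.radians(3)
for f in('w4.png','s4.png','b4.png'):
    d=load(f); print(f)
    for name,y in (('y0',0),('y+6',.006),('y-6',-.006)):
        t,v=prof(d,c,yaw,(-.18,y),(.18,y),.012); x=-.18+.36*t; g=np.gradient(v)
        i=np.argmin(np.where((x<-.11)&(x>-.15),g,0)); j=np.argmax(np.where((x>.11)&(x<.15),g,0))
        print(name,'ends',x[i],x[j],'ctr',(x[i]+x[j])/2,'len',x[j]-x[i],g[i].round(1),g[j].round(1))
    for xx in(-.081,-.027,.027,.081):
        t,v=prof(d,c,yaw,(xx,-.09),(xx,.09),.012); y=-.09+.18*t; g=np.gradient(v)
        i=np.argmin(np.where((y<-.035)&(y>-.07),g,0)); j=np.argmax(np.where((y>.035)&(y<.07),g,0))
        print('cross',xx,y[i],y[j],g[i].round(1),g[j].round(1))
E
```

```text
w4.png
y0 ends -0.1331218697829716 0.12711185308848083 ctr -0.0030050083472453887 len 0.2602337228714524 -4.5 6.9
y+6 ends -0.13191986644407344 0.12170283806343907 ctr -0.005108514190317187 len 0.2536227045075125 -3.4 3.1
y-6 ends -0.13853088480801334 0.12590984974958264 ctr -0.006310517529215354 len 0.264440734557596 -7.4 7.5
cross -0.081 -0.0518363939899833 0.053038397328881465 -2.9 4.1
cross -0.027 -0.05093489148580968 0.05213689482470785 -3.4 3.9
cross 0.027 -0.05093489148580968 0.05363939899833056 -3.2 4.4
cross 0.081 -0.04943238731218697 0.052737896494156944 -1.7 5.0
s4.png
y0 ends -0.13071786310517527 0.13432387312186977 ctr 0.0018030050083472499 len 0.2650417362270451 -3.4 6.6
y+6 ends -0.1301168614357262 0.13612687813021707 ctr 0.0030050083472454303 len 0.26624373956594327 -3.1 6.0
y-6 ends -0.12771285475792987 0.13432387312186977 ctr 0.003305509181969951 len 0.26203672787979965 -3.7 7.1
cross -0.081 -0.05273789649415692 0.046126878130217014 -2.4 3.0
cross -0.027 -0.05393989983305509 0.045225375626043396 -2.4 2.6
cross 0.027 -0.053038397328881465 0.04642737896494156 -3.0 2.5
cross 0.081 -0.053038397328881465 0.04762938230383973 -2.8 2.8
b4.png
y0 ends -0.13372287145242068 0.1241068447412354 ctr -0.0048080133555926385 len 0.2578297161936561 -8.1 0.8
y+6 ends -0.1331218697829716 0.12771285475792987 ctr -0.002704507512520868 len 0.2608347245409015 -6.8 1.0
y-6 ends -0.13552587646076794 0.1174958263772955 ctr -0.009015025041736222 len 0.25302170283806347 -7.2 1.6
cross -0.081 -0.06265442404006677 0.04222036727879799 -2.5 2.4
cross -0.027 -0.06475792988313857 0.04191986644407347 -3.2 2.5
cross 0.027 -0.062353923205342235 0.037111853088480806 -2.8 1.9
cross 0.081 -0.05754590984974958 0.03530884808013354 -2.7 1.7
```

Request:
carry_out(
  steps=[
    [0, 0, 0, 1, -3, -3, 0.7],
    [0, 0, 0, 2, -5, -7, 0.7],
    [0, 0, 0, 3, -6.8, -11, 0.7],
    [0, 0, -1, 3, -6.8, -13, 0.7],
    [0, 0, -1, 3, -6.8, -13, 0.7],
    [0, 0, -1, 3, -6.8, -13, 0.7],
    [0, 0, -1, 3, -6.8, -13, 0.7],
  ],
)

```text
time: 8.25
position: [0.5959, -0.0492, 0.1987]
tool_rot: [2.161, 2.277, 0.003]
ft_force: [1.0, -0.1, 0.6]
grip_width: 0.699
grip_force: 0.0
```

```bash
python3 - <<'E'
from h import *
np.set_printoptions(precision=4,suppress=True)
d=snap('wrist','w5.png'); s=ctrl.get_state(); print(s['position'],s['tool_rot'],s['time'])
print([proj(d,[x,-.05,.06]).round() for x in (.487,.595,.703)])
p=d['pixels'][80:300,120:520]
cv2.imwrite('pics/c5.png',cv2.resize(p,(800,440),interpolation=2)[:,:,::-1])
E
```

```text
[ 0.5959 -0.0492  0.1988] [2.1608 2.2764 0.0033] 8.3
[array([204., 189.]), array([317., 194.]), array([429., 200.])]
```

View pics/c5.png

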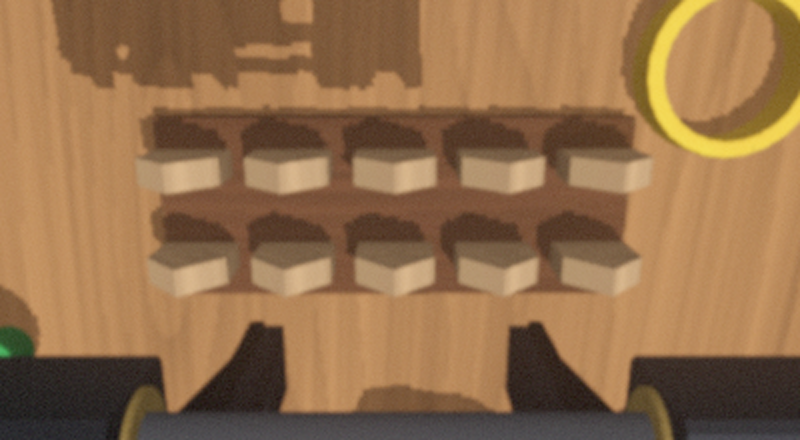

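The wrist close-up shows ten tooth end-faces with their apexes pointing down. The upper row's apexes are near crop (180…607,194) and the lower row's near (182…607,295), all at z=60 mm. I'll extract them numerically.

```bash
python3 - <<'E'
from h import *
np.set_printoptions(precision=4,suppress=True)
d=load('w5.png'); h=cv2.cvtColor(d['pixels'],cv2.COLOR_RGB2HSV)
print('tooth hsv',h[80+170//2,120+385//2],h[80+268//2,120+385//2],'table',h[80+330//2,120+400//2])
t=h[165,312]
m=((h[...,1]<105)&(h[...,2]>120)).astype(np.uint8); m[:150]=0;m[232:]=0
n,l,st,c=cv2.connectedComponentsWithStats(m)
M=[];W=[]
for i in range(1,n):
    if st[i][4]<200: continue
    ys,xs=np.nonzero(l==i); b=ys.max(); sel=ys>=b-1
    u=xs[sel].mean(); P=onz(d,u,b+.5,.06)
    print(st[i],u.round(1),b,P); 
    k=np.round((P[0]-.595)/.054); row=26 if P[1]>-.045 else -26
    M.append([k*.054,(row+7)/1000]);W.append(P[:2])
M,W=np.array(M),np.array(W); 
if len(M)>5:
    A=W-W.mean(0);B=M-M.mean(0); yaw=np.arctan2((B[:,0]*A[:,1]-B[:,1]*A[:,0]).sum(),(A*B).sum())
    Rm=np.array([[np.cos(yaw),-np.sin(yaw)],[np.sin(yaw),np.cos(yaw)]]); t=W.mean(0)-Rm@M.mean(0)
    print('yaw',np.degrees(yaw),'centre',t,'res mm',1e3*(W-t-M@Rm.T))
E
```

```text
tooth hsv [ 16  94 182] [ 15  98 172] table [ 14 128 181]
[ 608  150   32   82 1478] 623.5 231 [ 0.9034 -0.0732  0.06  ]
[188 157  47  20 626] 206.1 176 [ 0.4895 -0.0382  0.06  ]
[242 156  44  21 639] 261.7 176 [ 0.5419 -0.0355  0.06  ]
[297 156  41  21 618] 317.0 176 [ 0.594  -0.0328  0.06  ]
[350 157  43  20 620] 374.4 176 [ 0.6483 -0.0301  0.06  ]
[404 158  42  18 578] 429.5 175 [ 0.7003 -0.0265  0.06  ]
[298 203  39  25 584] 317.9 227 [ 0.5976 -0.0843  0.06  ]
[348 203  41  25 572] 372.0 227 [ 0.6513 -0.0816  0.06  ]
[246 205  41  23 571] 264.2 227 [ 0.5444 -0.087   0.06  ]
[194 206  44  22 569] 210.1 227 [ 0.4909 -0.0897  0.06  ]
[400 207  41  21 535] 425.1 227 [ 0.704 -0.079  0.06 ]
yaw 2.3233316373463935 centre [ 0.5949 -0.0656] res mm [[-16.0146  -1.7553]
 [  3.8554  -1.1517]
 [  2.2743  -0.6661]
 [  0.4744  -0.1916]
 [  0.7868   0.3907]
 [ -1.1826   1.8221]
 [  1.9206   0.3084]
 [  1.6226   0.8143]
 [  2.7044  -0.1732]
 [  3.1255  -0.6729]
 [  0.4332   1.2754]]
```

The rack is centred at about (0.5955, −0.051) with yaw 3°, putting the slots at (0.5146,−0.0552), (0.5685,−0.0524), (0.6225,−0.0496) and (0.6764,−0.0468). Next is a pre-grasp pose aligned with the nearest panel (stand yaw about 46.2°).

```bash
cat >> h.py <<'E'
SC=np.array([.573,.220]); psi=np.radians(46.2)
SX=np.array([np.cos(psi),np.sin(psi),0]);SY=np.array([-SX[1],SX[0],0]);Z=np.array([0,0,1.])
th=np.radians(33); U=-np.sin(th)*SX+np.cos(th)*Z; N=np.cos(th)*SX+np.sin(th)*Z
Rstand=np.c_[SY,N,-U]
def sp(x,y,z): return np.r_[SC,0]+SX*x+SY*y+Z*z
def yawR(deg): # tool down, tool x heading deg
    a=np.radians(deg); x=np.array([np.cos(a),np.sin(a),0]); return np.c_[x,np.cross(-Z,x),-Z]
def go(P,Rt):
    s=ctrl.get_state(); R0=R.from_rotvec(s['tool_rot']).as_matrix()
    print('turn',np.degrees(R.from_matrix(Rt@R0.T).as_rotvec()).round(2),'shift cm',(100*(np.asarray(P)-s['position'])).round(2))
E
python3 - <<'E'
from h import *
T=sp(.0059,-.12,.1069); print(T); go(T+.11*U,Rstand); print(U)
s=ctrl.get_state(); print(R.from_rotvec(s['tool_rot']).as_matrix().round(3))
E
```

```text
[0.66369487 0.1412012  0.1069    ]
turn [ 14.01 -30.51  42.02] shift cm [ 2.63 14.72  0.04]
[-0.37696819 -0.39309879  0.83867057]
[[-0.052  0.999  0.004]
 [ 0.999  0.052 -0.001]
 [-0.001  0.004 -1.   ]]
```

Request:
carry_out(
  steps=[
    [0, 0, 0, 0, 3, 4, 0.7],
    [2.8, -6.1, 8.4, 1, 6, 6, 0.7],
    [4.7, -10.2, 14, 1.5, 9, 6, 0.7],
    [7, -15.2, 21, 2, 12, 6, 0.7],
    [9.3, -20.3, 28, 2.6, 14.7, 6, 0.7],
    [11.7, -25.4, 35, 2.6, 14.7, 4, 0.7],
    [14, -30.5, 42, 2.6, 14.7, 2, 0.7],
    [14, -30.5, 42, 2.6, 14.7, 0, 0.7],
    [14, -30.5, 42, 2.6, 14.7, 0, 0.7],
    [14, -30.5, 42, 2.6, 14.7, 0, 0.7],
  ],
)

```text
time: 9.3
position: [0.6212, 0.0973, 0.198]
tool_rot: [1.059, 2.622, 0.772]
ft_force: [-0.0, 0.2, 1.4]
grip_width: 0.7
grip_force: 0.0
```

```bash
python3 - <<'E'
from h import *
np.set_printoptions(precision=4,suppress=True)
d=snap('wrist','w6.png'); s=ctrl.get_state(); print(s['position'],s['joint_positions'],s['time'])
go(sp(.0059,-.12,.1069)+.11*U,Rstand)
for xz in((-.0175,.143),(-.0217,.1403),(-.0133,.1457)): print([proj(d,sp(xz[0],y,xz[1])).round(1) for y in(-.154,-.12,-.086)])
cv2.imwrite('pics/c6.png',d['pixels'][:,:,::-1])
E
```

```text
[0.622  0.098  0.1991] [ 0.8236  0.0794 -0.8057  1.9301 -0.4995  0.8172  1.1195] 9.35
turn [ 0.13 -0.08  0.07] shift cm [ 0.02 -0.01  0.  ]
[array([320.4, 260.5]), array([320.5, 219.4]), array([320.5, 174.9])]
[array([314. , 260.5]), array([313.8, 219.5]), array([313.5, 174.9])]
[array([326.8, 260.4]), array([327.1, 219.4]), array([327.4, 174.9])]
```

View pics/c6.png

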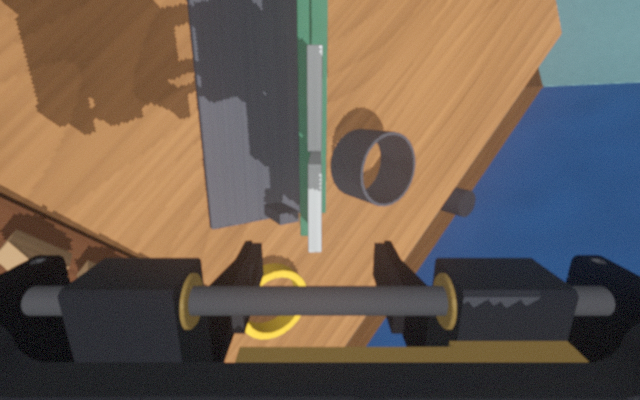

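The wrist view along the panel shows the near panel's top edge as a bright strip at columns 309–321, rows ~165–252, and the middle panel's at (314,45–150). The flue at (372,165) is clear of the path. Measuring the strip's offsets.

```bash
python3 - <<'E'
from h import *
np.set_printoptions(precision=4,suppress=True)
d=load('w6.png'); h=cv2.cvtColor(d['pixels'],cv2.COLOR_RGB2HSV).astype(int)
for r in list(range(36,52,3))+list(range(140,175,3))+list(range(180,262,8)):
    xs=np.nonzero((h[r,295:340,1]<45)&(h[r,295:340,2]>110))[0]+295
    print(r,len(xs),xs.min() if len(xs) else '',xs.max() if len(xs) else '', end=' | ')
E
```

```text
36 0   | 39 0   | 42 0   | 45 16 307 322 | 48 17 306 322 | 51 17 306 322 | 140 15 307 321 | 143 15 307 321 | 146 15 307 321 | 149 15 307 321 | 152 9 312 320 | 155 10 311 320 | 158 12 310 321 | 161 12 309 320 | 164 16 307 325 | 167 15 307 321 | 170 15 307 321 | 173 15 307 321 | 180 15 307 321 | 188 15 307 321 | 196 15 307 321 | 204 17 295 321 | 212 16 307 322 | 220 18 295 321 | 228 14 308 321 | 236 14 308 321 | 244 14 308 321 | 252 2 310 311 | 260 0   |
```

```bash
python3 - <<'E'
from h import *
T=sp(.002,-.112,.1043)
for k in(.11,.05,0): go(T+k*U,Rstand)
for k in(.03,.15): go(T+k*U,Rstand)
E
```

```text
turn [ 0.13 -0.08  0.07] shift cm [-0.83  0.27 -0.26]
turn [ 0.13 -0.08  0.07] shift cm [ 1.43  2.62 -5.29]
turn [ 0.13 -0.08  0.07] shift cm [ 3.32  4.59 -9.48]
turn [ 0.13 -0.08  0.07] shift cm [ 2.19  3.41 -6.96]
turn [ 0.13 -0.08  0.07] shift cm [-2.34 -1.31  3.1 ]
```

Request:
carry_out(
  steps=[
    [0, 0, 0, -0.8, 0.3, -0.3, 0.5],
    [0, 0, 0, -0.8, 0.3, -0.3, 0.5],
    [0, 0, 0, 0.3, 1.4, -2.8, 0.5],
    [0, 0, 0, 1.4, 2.6, -5.3, 0.5],
    [0, 0, 0, 2.4, 3.6, -7.4, 0.5],
    [0, 0, 0, 3.3, 4.6, -9.5, 0.5],
    [0, 0, 0, 3.3, 4.6, -9.5, 0.5],
    [0, 0, 0, 3.3, 4.6, -9.5, 0.05],
    [0, 0, 0, 3.3, 4.6, -9.5, 0.05],
    [0, 0, 0, 3.3, 4.6, -9.5, 0.05],
    [0, 0, 0, 3.3, 4.6, -9.5, 0.05],
    [0, 0, 0, 3.3, 4.6, -9.5, 0.05],
  ],
  squeeze=30,
)

```text
time: 10.55
position: [0.6551, 0.143, 0.1034]
tool_rot: [1.056, 2.62, 0.774]
ft_force: [3.9, 5.7, 5.4]
grip_width: 0.129
grip_force: 12.8
```

Request:
carry_out(
  steps=[
    [0, 0, 0, 0, 0, 0, 0.05],
    [0, 0, 0, 0, 0, 0, 0.05],
    [0, 0, 0, 0, 0, 0, 0.05],
    [0, 0, 0, -0.4, -0.4, 1.5, 0.05],
    [0, 0, 0, -1, -1.1, 3.3, 0.05],
    [0, 0, 0, -2.1, -2.2, 6, 0.05],
    [0, 0, 0, -3.3, -3.5, 9, 0.05],
    [0, 0, 0, -4.5, -4.7, 12, 0.05],
    [0, 0, 0, -4.5, -4.7, 14, 0.05],
    [0, 0, 0, -4.5, -4.7, 14, 0.05],
  ],
)

```text
time: 11.55
position: [0.6095, 0.0944, 0.2435]
tool_rot: [1.056, 2.62, 0.769]
ft_force: [-0.0, -0.5, -1.1]
grip_width: 0.116
grip_force: 30.0
```

```bash
python3 - <<'E'
from h import *
print(ctrl.get_state()['position'])
go([.6764,-.0468,.25],yawR(93)); go([.6764,-.0468,.099],yawR(93))
E
```

```text
[0.60948806 0.09438101 0.24352029]
turn [-13.76  30.6  -41.9 ] shift cm [  6.69 -14.12   0.65]
turn [-13.76  30.6  -41.9 ] shift cm [  6.69 -14.12 -14.45]
```

Request:
carry_out(
  steps=[
    [-2, 4.4, -6, 1, -2, 1, 0.05],
    [-4, 8.7, -12, 2, -4, 1, 0.05],
    [-6, 13.1, -18, 3, -6, 1, 0.05],
    [-8, 17.5, -24, 4, -8, 1, 0.05],
    [-10, 21.9, -30, 5, -10, 1, 0.05],
    [-12, 26.2, -36, 6, -12, 1, 0.05],
    [-13.8, 30.6, -41.9, 6.7, -14.1, 1, 0.05],
    [-13.8, 30.6, -41.9, 6.7, -14.1, -2, 0.05],
    [-13.8, 30.6, -41.9, 6.7, -14.1, -5, 0.05],
    [-13.8, 30.6, -41.9, 6.7, -14.1, -7.5, 0.05],
    [-13.8, 30.6, -41.9, 6.7, -14.1, -7.5, 0.05],
  ],
)

```text
time: 12.65
position: [0.6718, -0.045, 0.1592]
tool_rot: [-2.153, -2.271, 0.008]
ft_force: [-0.5, -0.6, -1.1]
grip_width: 0.114
grip_force: 30.0
```

```bash
python3 - <<'E'
from h import *
s=ctrl.get_state(); print(s['position'],s['ft_force'],s['time'])
go([.6764,-.0468,.165],yawR(93))
d=snap('wrist','w7.png')
p=d['pixels'][60:300,150:490]
cv2.imwrite('pics/c7.png',cv2.resize(p,(680,480),interpolation=2)[:,:,::-1])
M=R.from_rotvec(s['tool_rot']).as_matrix()
for z in(.087,): print([proj(d,s['position']+M@[x,0,z]).round(1) for x in(-.034,.034)])
print('slots z.04',[proj(d,[x,y,.04]).round(1) for x,y in((.5685,-.0524),(.6225,-.0496),(.6764,-.0468))])
E
```

```text
[ 0.67178045 -0.04497961  0.15919172] [-0.54825898 -0.57955023 -1.0577222 ] 12.65
turn [-0.27 -0.72 -0.06] shift cm [ 0.46 -0.18  0.58]
[array([318.7, 248.6]), array([318.8, 168.4])]
slots z.04 [array([206.3, 201.4]), array([265.7, 201.6]), array([325.2, 201.9])]
```

View pics/c7.png

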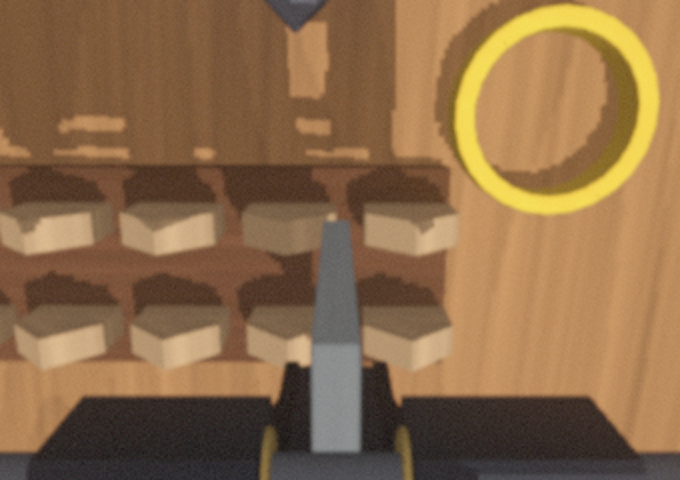

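The panel is held straight. Its lower corner is at about (318,171), where (319,168) was predicted, and the slot-3 gap is at (325,202), so it needs +4.5 mm in x. I'll correct that and lower it.

Request:
carry_out(
  steps=[
    [-0.3, -0.7, 0, 0.45, -0.2, 0, 0.05],
    [-0.3, -0.7, 0, 0.45, -0.2, 0, 0.05],
    [-0.3, -0.7, 0, 0.45, -0.2, 0, 0.05],
  ],
)

```text
time: 13.0
position: [0.6811, -0.0469, 0.1682]
tool_rot: [2.155, 2.27, 0.014]
ft_force: [-0.1, 0.3, -1.3]
grip_width: 0.115
grip_force: 30.0
```

```bash
python3 - <<'E'
from h import *
s=ctrl.get_state(); print(s['position'])
go([.6764,-.0468,.099],yawR(93))
E
```

```text
[ 0.68108951 -0.04690764  0.16823939]
turn [0.09 0.83 0.03] shift cm [-0.47  0.01 -6.92]
```

Request:
carry_out(
  steps=[
    [0.1, 0.8, 0, -0.45, 0, 0, 0.05],
    [0.1, 0.8, 0, -0.45, 0, 0, 0.05],
    [0.1, 0.8, 0, -0.45, 0, -1, 0.05],
    [0.1, 0.8, 0, -0.45, 0, -2, 0.05],
    [0.1, 0.8, 0, -0.45, 0, -3, 0.05],
    [0.1, 0.8, 0, -0.45, 0, -4, 0.05],
    [0.1, 0.8, 0, -0.45, 0, -4, 0.05],
    [0.1, 0.8, 0, -0.45, 0, -4, 0.05],
  ],
)

```text
time: 13.8
position: [0.6755, -0.047, 0.1261]
tool_rot: [-2.161, -2.276, 0.003]
ft_force: [-0.2, 0.4, -1.5]
grip_width: 0.111
grip_force: 30.0
```

```bash
python3 - <<'E'
from h import *
s=ctrl.get_state(); print(s['position'],s['ft_force'],s['torque'])
go([.6764,-.0468,.099],yawR(93))
E
```

```text
[ 0.6754692  -0.04696144  0.12610493] [-0.16293368  0.38322085 -1.47985221] [-0.01104312 -0.14227378  0.00387723]
turn [-0.04 -0.18  0.03] shift cm [ 0.09  0.02 -2.71]
```

Request:
carry_out(
  steps=[
    [0, 0, 0, 0.05, 0, -0.7, 0.05],
    [0, 0, 0, 0.05, 0, -1.3, 0.05],
    [0, 0, 0, 0.05, 0, -1.9, 0.05],
    [0, 0, 0, 0.05, 0, -2.3, 0.05],
    [0, 0, 0, 0.05, 0, -2.5, 0.05],
    [0, 0, 0, 0.05, 0, -2.7, 0.05],
    [0, 0, 0, 0.05, 0, -2.8, 0.05],
    [0, 0, 0, 0.05, 0, -2.8, 0.05],
  ],
)

```text
time: 14.6
position: [0.6763, -0.047, 0.0986]
tool_rot: [-2.162, -2.277, 0.002]
ft_force: [-0.1, 0.6, -1.3]
grip_width: 0.114
grip_force: 30.0
```

No floor contact yet, so I'll go lower in small steps.

Request:
carry_out(
  steps=[
    [0, 0, 0, 0, 0, -0.2, 0.05],
    [0, 0, 0, 0, 0, -0.4, 0.05],
    [0, 0, 0, 0, 0, -0.5, 0.05],
    [0, 0, 0, 0, 0, -0.5, 0.05],
  ],
)

```text
time: 15.0
position: [0.6769, -0.047, 0.0971]
tool_rot: [2.164, 2.278, -0.001]
ft_force: [-5.3, -1.3, 12.2]
grip_width: 0.114
grip_force: 30.0
```

Request:
carry_out(
  steps=[
    [0, 0, 0, 0, 0, 0.35, 0.05],
    [0, 0, 0, 0, 0, 0.35, 0.35],
    [0, 0, 0, 0, 0, 0.35, 0.35],
    [0, 0, 0, 0, 0, 0.35, 0.35],
    [0, 0, 0, 0, 0, 0.35, 0.35],
    [0, 0, 0, 0, 0, 3, 0.35],
    [0, 0, 0, 0, 0, 7, 0.35],
    [0, 0, 0, 0, 0, 12, 0.35],
    [0, 0, 0, 0, 0, 16, 0.35],
    [0, 0, 0, 0, 0, 16, 0.35],
    [0, 0, 0, 0, 0, 16, 0.35],
  ],
)

```text
time: 16.1
position: [0.6768, -0.0468, 0.2545]
tool_rot: [-2.163, -2.278, -0.0]
ft_force: [0.1, -0.1, 0.1]
grip_width: 0.353
grip_force: 0.0
```

```bash
python3 - <<'E'
from h import *
s=ctrl.get_state(); print(s['position'],s['time'])
T=sp(.002,-.032,.1043)
go(T+.11*U,Rstand);go(T+.02*U,Rstand);go(T,Rstand)
d=snap('wrist','w8.png'); snap('scene','s8.png')
print([proj(d,[.6764,-.0468+k,.142]).round() for k in(-.034,.034)])
h=cv2.cvtColor(d['pixels'],cv2.COLOR_RGB2HSV).astype(int)
for r in range(150,240,12):
    xs=np.nonzero((h[r,280:360,1]<50)&(h[r,280:360,2]>90))[0]+280; print(r,len(xs),xs[:1],xs[-1:],end='|')
E
```

```text
[ 0.67676085 -0.04681441  0.25453722] 16.1
turn [ 14.04 -30.72  42.  ] shift cm [-12.07  20.29  -5.8 ]
turn [ 14.04 -30.72  42.  ] shift cm [ -8.68  23.82 -13.35]
turn [ 14.04 -30.72  42.  ] shift cm [ -7.93  24.61 -15.02]
[array([316., 237.]), array([320., 163.])]
150 8 [314] [321]|162 10 [313] [322]|174 14 [311] [324]|186 13 [312] [324]|198 12 [312] [323]|210 12 [312] [323]|222 12 [312] [323]|234 12 [312] [323]|
```

Panel 1 stands where predicted, with its top strip at columns 312–323. On to the middle panel.

Request:
carry_out(
  steps=[
    [0, 0, 0, -2, 3.5, 2, 0.35],
    [2.8, -6.1, 8.4, -4, 7, 2, 0.5],
    [4.7, -10.2, 14, -6, 10, 2, 0.5],
    [7, -15.3, 21, -8, 13.5, 1, 0.5],
    [9.3, -20.4, 28, -10, 17, 0, 0.5],
    [11.7, -25.6, 35, -12, 20.3, 0, 0.5],
    [14, -30.7, 42, -12.1, 20.3, -3, 0.5],
    [14, -30.7, 42, -12.1, 20.3, -5.8, 0.5],
    [14, -30.7, 42, -12.1, 20.3, -5.8, 0.5],
    [14, -30.7, 42, -12.1, 20.3, -5.8, 0.5],
    [14, -30.7, 42, -12.1, 20.3, -5.8, 0.5],
  ],
)

```text
time: 17.3
position: [0.5567, 0.1568, 0.1976]
tool_rot: [1.054, 2.621, 0.775]
ft_force: [0.1, -0.2, -0.3]
grip_width: 0.5
grip_force: 0.0
```

```bash
cat >> h.py <<'E'
def strip(f,y,x=-.0214,z=.1404):
    d=snap('wrist',f); print(ctrl.get_state()['position'],[proj(d,sp(x,y+k,z)).round(1) for k in(-.034,.034)],[proj(d,sp(x-k*np.cos(th),y,z-k*np.sin(th))).round(1) for k in(-.005,.005)])
    h=cv2.cvtColor(d['pixels'],cv2.COLOR_RGB2HSV).astype(int)
    L=[]
    for r in range(0,265,4):
        xs=np.nonzero((h[r,295:345,1]<45)&(h[r,295:345,2]>110))[0]+295
        if len(xs)>5: L.append((r,int(xs[0]),int(xs[-1])))
    print(L)
E
python3 - <<'E'
from h import *
strip('w9.png',-.032)
T=sp(.002,-.032,.1043)
go(T+.11*U,Rstand);go(T+.03*U,Rstand);go(T,Rstand)
E
```

```text
[0.5569037  0.15685436 0.19791986] [array([316.2, 259.8]), array([316.2, 174.4])] [array([322.8, 218.9]), array([309.5, 218.9])]
[(0, 310, 326), (4, 310, 326), (8, 310, 326), (12, 310, 326), (16, 309, 326), (20, 310, 326), (24, 310, 326), (28, 310, 326), (32, 310, 326), (36, 310, 325), (40, 311, 325), (44, 312, 324), (48, 312, 324), (52, 313, 324), (56, 313, 323), (60, 314, 323), (156, 314, 322), (160, 314, 322), (164, 314, 322), (168, 313, 323), (172, 312, 323), (176, 312, 323), (180, 310, 324), (184, 310, 324), (188, 310, 324), (192, 310, 324), (196, 310, 324), (200, 310, 324), (204, 310, 324), (208, 310, 324), (212, 310, 324), (216, 310, 324), (220, 310, 324), (224, 310, 324), (228, 310, 324), (232, 310, 324), (236, 310, 324), (240, 310, 324), (244, 310, 324), (248, 310, 323), (252, 310, 323), (256, 310, 323), (260, 310, 323), (264, 311, 322)]
turn [ 0.08  0.04 -0.01] shift cm [-0.09 -0.08 -0.14]
turn [ 0.08  0.04 -0.01] shift cm [ 2.93  3.06 -6.85]
turn [ 0.08  0.04 -0.01] shift cm [ 4.06  4.24 -9.36]
```

Request:
carry_out(
  steps=[
    [0, 0, 0, 0.1, -0.3, -0.1, 0.5],
    [0, 0, 0, 1.3, 0.9, -2.6, 0.5],
    [0, 0, 0, 2.4, 2, -5.1, 0.5],
    [0, 0, 0, 3.4, 3.1, -7.4, 0.5],
    [0, 0, 0, 4.3, 4, -9.4, 0.5],
    [0, 0, 0, 4.3, 4, -9.4, 0.5],
    [0, 0, 0, 4.3, 4, -9.4, 0.5],
    [0, 0, 0, 4.3, 4, -9.4, 0.05],
    [0, 0, 0, 4.3, 4, -9.4, 0.05],
    [0, 0, 0, 4.3, 4, -9.4, 0.05],
    [0, 0, 0, 4.3, 4, -9.4, 0.05],
    [0, 0, 0, 4.3, 4, -9.4, 0.05],
  ],
)

```text
time: 18.55
position: [0.5997, 0.1966, 0.1033]
tool_rot: [1.054, 2.619, 0.775]
ft_force: [6.5, 8.6, 2.9]
grip_width: 0.135
grip_force: 18.0
```

Request:
carry_out(
  steps=[
    [0, 0, 0, 0, 0, 0, 0.05],
    [0, 0, 0, 0, 0, 0, 0.05],
    [0, 0, 0, 0, 0, 0, 0.05],
    [0, 0, 0, -0.4, -0.4, 1.5, 0.05],
    [0, 0, 0, -1, -1.1, 3.3, 0.05],
    [0, 0, 0, -2.1, -2.2, 6, 0.05],
    [0, 0, 0, -3.3, -3.5, 9, 0.05],
    [0, 0, 0, -4.5, -4.7, 12, 0.05],
    [0, 0, 0, -4.5, -4.7, 15, 0.05],
    [0, 0, 0, -4.5, -4.7, 15, 0.05],
    [0, 0, 0, -4.5, -4.7, 15, 0.05],
  ],
)

```text
time: 19.65
position: [0.553, 0.1488, 0.2513]
tool_rot: [1.053, 2.623, 0.771]
ft_force: [-1.3, 0.2, -1.8]
grip_width: 0.114
grip_force: 30.0
```

```bash
python3 - <<'E'
from h import *
s=ctrl.get_state();print(s['position'],s['ft_force'])
go([.5685,-.0524,.25],yawR(93)); 
E
```

```text
[0.55298497 0.1488225  0.25132606] [-1.30980898  0.16084157 -1.81763814]
turn [-13.91  30.55 -42.03] shift cm [  1.55 -20.12  -0.13]
```

Request:
carry_out(
  steps=[
    [-2, 4.4, -6, 0.2, -3, 1, 0.05],
    [-4, 8.7, -12, 0.4, -6, 1, 0.05],
    [-6, 13.1, -18, 0.6, -9, 1, 0.05],
    [-8, 17.5, -24, 0.9, -12, 1, 0.05],
    [-10, 21.9, -30, 1.2, -15, 0, 0.05],
    [-12, 26.2, -36, 1.5, -18, 0, 0.05],
    [-13.9, 30.6, -42, 1.55, -20.1, 0, 0.05],
    [-13.9, 30.6, -42, 1.55, -20.1, -4, 0.05],
    [-13.9, 30.6, -42, 1.55, -20.1, -8, 0.05],
    [-13.9, 30.6, -42, 1.55, -20.1, -8, 0.05],
    [-13.9, 30.6, -42, 1.55, -20.1, -8, 0.05],
    [-13.9, 30.6, -42, 1.55, -20.1, -8, 0.05],
  ],
)

```text
time: 20.85
position: [0.5699, -0.0515, 0.1733]
tool_rot: [2.162, 2.278, 0.005]
ft_force: [0.8, 1.5, -0.3]
grip_width: 0.113
grip_force: 30.0
```

```bash
python3 - <<'E'
from h import *
s=ctrl.get_state();print(s['position'],s['ft_force'],s['time'])
go([.5685,-.0524,.097],yawR(93)); 
E
```

```text
[ 0.56986229 -0.05153808  0.17327359] [ 0.77929823  1.46590985 -0.26466412] 20.85
turn [-0.09  0.15  0.  ] shift cm [-0.14 -0.09 -7.63]
```

Request:
carry_out(
  steps=[
    [0, 0.1, 0, -0.1, -0.1, -2, 0.05],
    [0, 0.1, 0, -0.1, -0.1, -3.5, 0.05],
    [0, 0.1, 0, -0.1, -0.1, -4.5, 0.05],
    [0, 0.1, 0, -0.1, -0.1, -5.3, 0.05],
    [0, 0.1, 0, -0.1, -0.1, -6, 0.05],
    [0, 0.1, 0, -0.1, -0.1, -6.6, 0.05],
    [0, 0.1, 0, -0.1, -0.1, -7.1, 0.05],
    [0, 0.1, 0, -0.1, -0.1, -7.4, 0.05],
    [0, 0.1, 0, -0.1, -0.1, -7.6, 0.05],
    [0, 0.1, 0, -0.1, -0.1, -7.6, 0.05],
  ],
)

```text
time: 21.85
position: [0.568, -0.0529, 0.0971]
tool_rot: [-2.162, -2.277, 0.001]
ft_force: [-3.4, 0.0, 7.8]
grip_width: 0.113
grip_force: 30.0
```

Request:
carry_out(
  steps=[
    [0, 0, 0, 0, 0, 0.1, 0.35],
    [0, 0, 0, 0, 0, 0.1, 0.35],
    [0, 0, 0, 0, 0, 0.1, 0.35],
    [0, 0, 0, 0, 0, 0.1, 0.35],
    [0, 0, 0, 0, 0, 3, 0.35],
    [0, 0, 0, 0, 0, 7, 0.35],
    [0, 0, 0, 0, 0, 12, 0.35],
    [0, 0, 0, 0, 0, 16, 0.35],
    [0, 0, 0, 0, 0, 16, 0.35],
    [0, 0, 0, 0, 0, 16, 0.35],
  ],
)

```text
time: 22.85
position: [0.5682, -0.053, 0.2563]
tool_rot: [-2.163, -2.278, -0.001]
ft_force: [-0.4, 0.1, -1.1]
grip_width: 0.347
grip_force: 0.0
```

```bash
python3 - <<'E'
from h import *
s=ctrl.get_state(); print(s['position'],s['time'])
T=sp(.002,.125,.1043)
go(T+.11*U,Rstand); print(T+.11*U)
d=load('w9.png'); print([proj(d,sp(-.0214,y-.034,.1404)).round(1) for y in(.11,.12,.13)])
d=snap('wrist','w10.png')
print([proj(d,[.5685,-.0524+k,.142]).round() for k in(-.034,.034)])
h=cv2.cvtColor(d['pixels'],cv2.COLOR_RGB2HSV).astype(int)
for r in range(150,240,12):
    xs=np.nonzero((h[r,280:360,1]<50)&(h[r,280:360,2]>90))[0]+280; print(r,len(xs),xs[:1],xs[-1:],end='|')
E
```

```text
[ 0.56824822 -0.05299765  0.25630985] 22.85
turn [ 14.   -30.72  42.01] shift cm [-12.56  31.77  -5.98]
[0.44269776 0.26472055 0.19655376]
[array([316.1,  63.1]), array([316.1,  46.3]), array([316.1,  29. ])]
[array([317., 235.]), array([321., 162.])]
150 9 [313] [321]|162 11 [312] [322]|174 13 [311] [323]|186 13 [311] [323]|198 13 [311] [323]|210 12 [311] [322]|222 11 [312] [322]|234 11 [312] [322]|
```

Request:
carry_out(
  steps=[
    [0, 0, 0, -1, 4, 2, 0.35],
    [2.8, -6.1, 8.4, -3, 8, 2, 0.5],
    [4.7, -10.2, 14, -5, 12, 2, 0.5],
    [7, -15.3, 21, -7, 16.5, 2, 0.5],
    [9.3, -20.4, 28, -9, 21, 2, 0.5],
    [11.7, -25.6, 35, -11, 25.5, 1, 0.5],
    [14, -30.7, 42, -12.6, 30, 0, 0.5],
    [14, -30.7, 42, -12.6, 31.8, -3, 0.5],
    [14, -30.7, 42, -12.6, 31.8, -6, 0.5],
    [14, -30.7, 42, -12.6, 31.8, -6, 0.5],
    [14, -30.7, 42, -12.6, 31.8, -6, 0.5],
    [14, -30.7, 42, -12.6, 31.8, -6, 0.5],
  ],
)

```text
time: 24.1
position: [0.4404, 0.2696, 0.1827]
tool_rot: [1.051, 2.647, 0.761]
ft_force: [-0.1, -1.1, -0.2]
grip_width: 0.496
grip_force: 0.0
```

```bash
python3 - <<'E'
from h import *
strip('w11.png',.125)
T=sp(.002,.125,.1043)
go(T+.11*U,Rstand);go(T,Rstand); print(ctrl.get_state()['joint_positions'])
E
```

```text
[0.44383728 0.2687042  0.18624631] [array([327.1, 275.3]), array([328.4, 186.6])] [array([334.7, 232.8]), array([320.7, 232.7])]
[(184, 326, 337), (188, 323, 337), (192, 323, 338), (196, 323, 338), (200, 323, 337), (204, 323, 337), (208, 323, 337), (212, 323, 337), (216, 323, 337), (220, 323, 337), (224, 323, 337), (228, 322, 337), (232, 322, 337), (236, 322, 336), (240, 322, 336), (244, 322, 336), (248, 322, 336), (252, 322, 336), (256, 322, 336), (260, 322, 336), (264, 322, 336)]
turn [ 0.35 -0.9  -0.44] shift cm [-0.11 -0.4   1.03]
turn [ 0.35 -0.9  -0.44] shift cm [ 4.03  3.93 -8.19]
[-0.26913062 -0.29864676 -0.16249832  2.2634519  -0.40279565  0.68372148
  0.62554068]
```

Joint 2 is close to its limit here, so the pre-grasp was clipped. The lower grasp pose reaches further out, so I'll move halfway in and re-measure.

Request:
carry_out(
  steps=[
    [0, 0, 0, 1, 1.1, -2.3, 0.5],
    [0, 0, 0, 2, 2.2, -4.6, 0.5],
    [0, 0, 0, 2, 2.2, -4.6, 0.5],
    [0, 0, 0, 2, 2.2, -4.6, 0.5],
  ],
)

```text
time: 24.55
position: [0.4692, 0.289, 0.1458]
tool_rot: [1.057, 2.629, 0.77]
ft_force: [-0.2, -0.6, 1.3]
grip_width: 0.503
grip_force: 0.0
```

```bash
python3 - <<'E'
from h import *
T=sp(.0033,.125,.1051)
go(T+.05*U,Rstand);go(T,Rstand); s=ctrl.get_state(); print(s['joint_positions'],s['ft_force'])
E
```

```text
turn [ 0.16 -0.49 -0.05] shift cm [-0.3   0.03  0.13]
turn [ 0.16 -0.49 -0.05] shift cm [ 1.59  1.99 -4.07]
[-0.28190695 -0.17569522 -0.18511256  2.26116826 -0.41700665  0.54876313
  0.63462887] [-0.16852932 -0.64517583  1.28020259]
```

Request:
carry_out(
  steps=[
    [0.1, -0.5, 0, 0.2, 0.7, -1.3, 0.5],
    [0.1, -0.5, 0, 0.9, 1.4, -2.7, 0.5],
    [0.1, -0.5, 0, 1.6, 2, -4.1, 0.5],
    [0.1, -0.5, 0, 1.6, 2, -4.1, 0.5],
    [0.1, -0.5, 0, 1.6, 2, -4.1, 0.5],
  ],
)

```text
time: 25.05
position: [0.4855, 0.3094, 0.1064]
tool_rot: [1.05, 2.619, 0.777]
ft_force: [-0.4, -0.4, 0.4]
grip_width: 0.499
grip_force: 0.0
```

```bash
python3 - <<'E'
from h import *
T=sp(.0033,.125,.1051)
go(T,Rstand); s=ctrl.get_state(); print(s['joint_positions'],s['ft_force'])
E
```

```text
turn [ 0.    0.15 -0.06] shift cm [-0.05 -0.05 -0.13]
[-0.30300317 -0.06560974 -0.20355391  2.26214524 -0.43412327  0.42033673
  0.6489783 ] [-0.42829578 -0.42946836  0.43456585]
```

Request:
carry_out(
  steps=[
    [0, 0, 0, 0, 0, 0, 0.05],
    [0, 0, 0, 0, 0, 0, 0.05],
    [0, 0, 0, 0, 0, 0, 0.05],
    [0, 0, 0, 0, 0, 0, 0.05],
    [0, 0, 0, 0, 0, 0, 0.05],
    [0, 0, 0, 0, 0, 0, 0.05],
    [0, 0, 0, 0, 0, 0, 0.05],
    [0, 0, 0, 0, 0, 0, 0.05],
  ],
)

```text
time: 25.85
position: [0.4849, 0.3098, 0.1055]
tool_rot: [1.05, 2.621, 0.777]
ft_force: [-3.0, -2.2, 3.8]
grip_width: 0.112
grip_force: 30.0
```

Request:
carry_out(
  steps=[
    [0, 0, 0, -0.4, -0.4, 1.1, 0.05],
    [0, 0, 0, -0.8, -0.8, 2.4, 0.05],
    [0, 0, 0, -0.8, -0.8, 3.6, 0.05],
    [0, 0, 0, 0.4, 0.4, 5.6, 0.05],
    [0, 0, 0, 1.6, 1.6, 8.5, 0.05],
    [-2, 4.4, -6, 2.5, 1.6, 12, 0.05],
    [-4, 8.7, -12, 2.5, 0, 15, 0.05],
    [-4, 8.7, -12, 2.5, 0, 15, 0.05],
    [-4, 8.7, -12, 2.5, 0, 15, 0.05],
  ],
)

```text
time: 26.75
position: [0.5107, 0.3105, 0.2563]
tool_rot: [1.383, 2.581, 0.578]
ft_force: [-1.3, 1.0, -3.5]
grip_width: 0.114
grip_force: 30.0
```

```bash
python3 - <<'E'
from h import *
s=ctrl.get_state();print(s['position'],s['ft_force'],s['joint_positions'])
go([.6225,-.0496,.26],yawR(93)); 
E
```

```text
[0.51067833 0.31049508 0.25634449] [-1.26407236  1.03174926 -3.53372322] [-0.23356058 -0.09985027 -0.30034173  1.90696694 -0.11606645  0.91691318
  0.09976854]
turn [-10.05  22.19 -30.18] shift cm [ 11.18 -36.01   0.37]
```

Request:
carry_out(
  steps=[
    [-1.7, 3.7, -5, 0, -4.5, 0.4, 0.05],
    [-3.4, 7.4, -10, 0, -9, 0.4, 0.05],
    [-5, 11.1, -15, 0, -13.5, 0.4, 0.05],
    [-6.7, 14.8, -20, 0.2, -18, 0.4, 0.05],
    [-8.4, 18.5, -25, 0.4, -22.5, 0.4, 0.05],
    [-10, 22.2, -30.2, 0.4, -27, 0.4, 0.05],
    [-10, 22.2, -30.2, 0.4, -31.5, 0.4, 0.05],
    [-10, 22.2, -30.2, 0.4, -36.6, 0, 0.05],
    [-10, 22.2, -30.2, 0.4, -36.6, -4, 0.05],
    [-10, 22.2, -30.2, 0.4, -36.6, -8, 0.05],
    [-10, 22.2, -30.2, 0.4, -36.6, -8, 0.05],
    [-10, 22.2, -30.2, 0.4, -36.6, -8, 0.05],
  ],
)

```text
time: 27.95
position: [0.513, -0.0556, 0.1743]
tool_rot: [-2.16, -2.275, 0.004]
ft_force: [0.4, 0.2, -1.1]
grip_width: 0.113
grip_force: 30.0
```

```bash
python3 - <<'E'
from h import *
s=ctrl.get_state();print(s['position'],s['ft_force'],s['joint_positions'])
go([.5146,-.0552,.097],yawR(93)); 
E
```

```text
[ 0.51295211 -0.05564043  0.17434821] [ 0.37058242  0.1659856  -1.10240096] [ 6.72529657e-02  7.29656126e-02 -1.06024896e-02  1.84176786e+00
  5.88576272e-06  1.23147681e+00  1.08523573e-01]
turn [-0.06 -0.26  0.03] shift cm [ 0.16  0.04 -7.73]
```

Request:
carry_out(
  steps=[
    [0, -0.2, 0, 0.1, 0, -2, 0.05],
    [0, -0.2, 0, 0.1, 0, -3.5, 0.05],
    [0, -0.2, 0, 0.1, 0, -4.5, 0.05],
    [0, -0.2, 0, 0.1, 0, -5.3, 0.05],
    [0, -0.2, 0, 0.1, 0, -6, 0.05],
    [0, -0.2, 0, 0.1, 0, -6.6, 0.05],
    [0, -0.2, 0, 0.1, 0, -7.1, 0.05],
    [0, -0.2, 0, 0.1, 0, -7.4, 0.05],
    [0, -0.2, 0, 0.1, 0, -7.7, 0.05],
    [0, -0.2, 0, 0.1, 0, -7.7, 0.05],
  ],
)

```text
time: 28.95
position: [0.5152, -0.0562, 0.0986]
tool_rot: [2.163, 2.276, 0.003]
ft_force: [-0.9, 0.4, -0.3]
grip_width: 0.11
grip_force: 30.0
```

Request:
carry_out(
  steps=[
    [0, 0, 0, 0, 0, -0.2, 0.05],
    [0, 0, 0, 0, 0, -0.3, 0.05],
    [0, 0, 0, 0, 0, -0.4, 0.05],
    [0, 0, 0, 0, 0, -0.4, 0.05],
  ],
)

```text
time: 29.35
position: [0.5156, -0.0564, 0.0984]
tool_rot: [2.163, 2.275, 0.004]
ft_force: [-7.1, 0.2, 20.3]
grip_width: 0.115
grip_force: 30.0
```

Request:
carry_out(
  steps=[
    [0, 0, 0, 0, 0, 0.3, 0.05],
    [0, 0, 0, 0, 0, 0.3, 0.35],
    [0, 0, 0, 0, 0, 0.3, 0.35],
    [0, 0, 0, 0, 0, 0.3, 0.35],
    [0, 0, 0, 0, 0, 0.3, 0.35],
    [0, 0, 0, 0, 0, 3, 0.35],
    [0, 0, 0, 0, 0, 7, 0.35],
    [0, 0, 0, 0, 0, 12, 0.35],
    [0, 0, 0, 0, 0, 16, 0.35],
    [0, 0, 0, 0, 0, 16, 0.35],
    [0, 0, 0, 0, 0, 16, 0.35],
  ],
)

```text
time: 30.45
position: [0.5155, -0.0561, 0.2551]
tool_rot: [2.162, 2.276, 0.004]
ft_force: [-0.0, 0.4, -0.7]
grip_width: 0.35
grip_force: 0.0
```

```bash
python3 - <<'E'
from h import *
s=ctrl.get_state(); print(s['position'],s['time'])
d=snap('wrist','w12.png');a=snap('scene','s12.png');b=snap('side','b12.png')
for n,q in(('scene',a),('side',b)):
  for lo,hi in(((0,180,60),(6,255,255)),((22,180,100),(30,255,255)),((100,150,40),(125,255,255))):
    print(n,[(list(x[0]),list(x[1])) for x in blobs(q,lo,hi,80)[0] if 190<x[0][0]<400 and x[0][1]>160])
A=cv2.resize(a['pixels'][130:290,190:480],(700,386),interpolation=2)
B=cv2.resize(b['pixels'][170:320,240:400],(213*1,200),interpolation=2)
W=cv2.resize(d['pixels'][0:300],(427,200))
cv2.imwrite('pics/c12.png',np.vstack([A,np.hstack([B,W,np.zeros((200,60,3),np.uint8)])])[:,:,::-1])
E
```

```text
[ 0.51550821 -0.05612452  0.25506631] 30.45
scene [([np.int32(230), np.int32(171), np.int32(21), np.int32(22), np.int32(153)], [np.float64(241.7), np.float64(178.8)]), ([np.int32(217), np.int32(184), np.int32(24), np.int32(24), np.int32(401)], [np.float64(228.4), np.float64(194.9)]), ([np.int32(216), np.int32(229), np.int32(27), np.int32(14), np.int32(212)], [np.float64(229.0), np.float64(235.3)])]
scene [([np.int32(225), np.int32(178), np.int32(19), np.int32(10), np.int32(100)], [np.float64(234.0), np.float64(181.9)]), ([np.int32(356), np.int32(242), np.int32(32), np.int32(30), np.int32(413)], [np.float64(371.5), np.float64(256.4)])]
scene [([np.int32(253), np.int32(202), np.int32(37), np.int32(41), np.int32(1071)], [np.float64(271.6), np.float64(223.6)]), ([np.int32(267), np.int32(255), np.int32(27), np.int32(31), np.int32(546)], [np.float64(280.5), np.float64(271.9)])]
side [([np.int32(360), np.int32(270), np.int32(21), np.int32(24), np.int32(207)], [np.float64(369.4), np.float64(280.8)]), ([np.int32(289), np.int32(272), np.int32(16), np.int32(30), np.int32(288)], [np.float64(295.6), np.float64(286.2)]), ([np.int32(311), np.int32(277), np.int32(18), np.int32(30), np.int32(417)], [np.float64(319.7), np.float64(291.7)])]
side [([np.int32(353), np.int32(179), np.int32(21), np.int32(19), np.int32(196)], [np.float64(363.4), np.float64(187.6)]), ([np.int32(301), np.int32(274), np.int32(15), np.int32(30), np.int32(276)], [np.float64(306.9), np.float64(287.9)])]
side [([np.int32(385), np.int32(222), np.int32(22), np.int32(23), np.int32(367)], [np.float64(395.1), np.float64(234.0)]), ([np.int32(334), np.int32(228), np.int32(34), np.int32(36), np.int32(908)], [np.float64(350.2), np.float64(246.9)]), ([np.int32(331), np.int32(330), np.int32(68), np.int32(70), np.int32(2858)], [np.float64(362.4), np.float64(373.1)])]
```

View pics/c12.png

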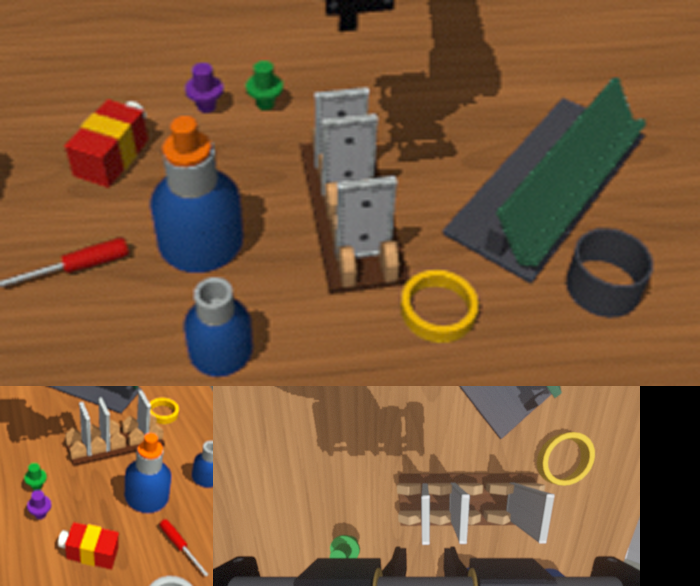

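All three panels are down in slots 0, 1 and 3. The flask has been knocked a couple of cm but stands upright with the stopper home. The tin is still at (234,188) in the scene view, cap toward the robot. Next I'll go above the tin and measure it with the wrist camera.

Request:
carry_out(
  steps=[
    [0, 0, 7, -1, -4, 2, 0.6],
    [0, 0, 14, -2, -8, 2, 1],
    [0, 0, 21, -3, -12, 2, 1],
    [0, 0, 28, -4, -16, 2, 1],
    [0, 0, 36, -5, -20, 2, 1],
    [0, 0, 44, -5, -24, 2, 1],
    [0, 0, 52, -5, -28, 2, 1],
    [0, 0, 58, -5, -31.5, 2, 1],
    [0, 0, 58, -5, -31.5, 2, 1],
    [0, 0, 58, -5, -31.5, 2, 1],
    [0, 0, 58, -5, -31.5, 2, 1],
  ],
)

```text
time: 31.7
position: [0.4653, -0.3694, 0.2732]
tool_rot: [-0.787, -3.04, -0.005]
ft_force: [0.7, 0.8, -0.6]
grip_width: 0.997
grip_force: 0.0
```

```bash
python3 - <<'E'
from h import *
np.set_printoptions(precision=4,suppress=True)
d=snap('wrist','w13.png'); s=ctrl.get_state(); print(s['position'],s['joint_positions'],s['time'])
h=cv2.cvtColor(d['pixels'],cv2.COLOR_RGB2HSV)
m=cv2.inRange(h,(0,170,60),(7,255,255))|cv2.inRange(h,(173,170,60),(180,255,255))|cv2.inRange(h,(20,150,80),(32,255,255))
m[270:]=0
cs=[c for c in cv2.findContours(m,0,1)[0] if cv2.contourArea(c)>400]
for c in cs: print('area',cv2.contourArea(c),cv2.boundingRect(c),cv2.minAreaRect(c))
c=max(cs,key=cv2.contourArea); mm=np.zeros_like(m); cv2.drawContours(mm,[c],-1,255,-1)
for r in range(*cv2.boundingRect(c)[1::2][:1],sum(cv2.boundingRect(c)[1::2]),6):
    xs=np.nonzero(mm[r])[0]; P,Q=onz(d,xs[0],r,.06),onz(d,xs[-1]+1,r,.06); print(r,xs[0],xs[-1],P[:2],Q[:2],np.linalg.norm(P-Q).round(4))
print([proj(d,p).round() for p in([.4968,-.4222,.06],[.5235,-.3677,.06],[.4076,-.3717,.06],[.4352,-.3209,.06])])
E
```

```text
[ 0.4655 -0.3693  0.2736] [ 0.4024  0.183   0.2612  1.5263 -0.0498  1.4406  1.731 ] 31.75
area 1362.0 (287, 189, 50, 30) ((311.5, 203.5), (29.0, 49.0), 90.0)
area 1261.5 (285, 162, 54, 26) ((311.5, 174.5), (25.0, 53.0), 90.0)
area 1442.5 (286, 129, 52, 32) ((311.5, 144.5), (31.0, 51.0), 90.0)
129 293 331 [ 0.4026 -0.3663] [ 0.424  -0.3278] 0.0441
135 286 337 [ 0.4045 -0.3766] [ 0.4332 -0.3249] 0.0591
141 286 337 [ 0.4103 -0.38  ] [ 0.4392 -0.3281] 0.0594
147 286 337 [ 0.4162 -0.3835] [ 0.4452 -0.3313] 0.0597
153 287 337 [ 0.4226 -0.386 ] [ 0.4512 -0.3345] 0.0589
159 287 337 [ 0.4286 -0.3895] [ 0.4574 -0.3378] 0.0592
[array([292., 220.]), array([342., 218.]), array([291., 135.]), array([342., 135.])]
```

View pics/w13.png

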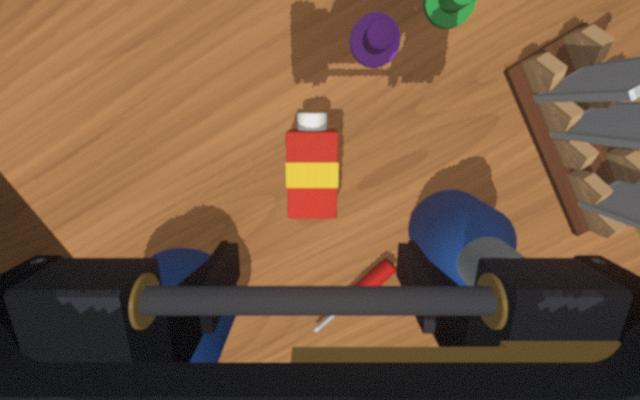

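The wrist view (last picture) shows the tin squarely aligned with the tool at columns 286–338, rows 133–218, cap up-image (toward the robot) at (312,120). The screwdriver at (360,295), the purple stopper at (376,40) and the flask at (465,235) are well clear. Now computing the tilted grasp.

```bash
cat > tin.py <<'E'
from h import *
np.set_printoptions(precision=4,suppress=True)
d=load('w13.png')
B,C=onz(d,312.2,218.7,.06),onz(d,312.2,133.5,.06); c=(C-B)/np.linalg.norm(C-B)
Bm=(B+C)/2; base=Bm-.0525*c
w=np.cross(c,Z)   # rotation about w by +90deg: c->z
t=np.radians(35); d0=-np.sin(t)*c-np.cos(t)*Z; x0=np.cos(t)*c-np.sin(t)*Z
R0=np.c_[x0,np.cross(d0,x0),d0]
G=np.r_[(base+.055*c)[:2],.042]; T0=G+.019*d0
E
python3 - <<'E'
from tin import *
print('len',np.linalg.norm(C-B),'heading',np.degrees(np.arctan2(c[1],c[0])),'mid',Bm,'G',G,'T0',T0,'d0',d0,'w',w)
go(T0-.10*d0,R0);go(T0,R0)
E
```

```text
len 0.10245147350600142 heading 150.70086450954318 mid [ 0.4622 -0.3748  0.06  ] G [ 0.46   -0.3736  0.042 ] T0 [ 0.4695 -0.3789  0.0264] d0 [ 0.5002 -0.2807 -0.8192] w [ 0.4894  0.8721 -0.    ]
turn [-17.22 -30.58  -0.36] shift cm [ -4.6    1.84 -16.53]
turn [-17.22 -30.58  -0.36] shift cm [  0.4   -0.97 -24.72]
```

Request:
carry_out(
  steps=[
    [0, 0, 0, 0, 0, -4, 1],
    [-4, -7, 0, -1, 0.4, -7, 1],
    [-8, -14, 0, -2, 0.8, -10, 1],
    [-12, -21, 0, -3, 1.3, -12.5, 1],
    [-15, -27, 0, -3.6, 1.5, -14.5, 1],
    [-17.2, -30.6, 0, -3.6, 1.3, -16.5, 1],
    [-17.2, -30.6, 0, -3.6, 1.3, -18, 1],
    [-17.2, -30.6, 0, -3.6, 1.3, -18, 1],
    [-17.2, -30.6, 0, -3.6, 1.3, -18, 1],
  ],
)

```text
time: 32.65
position: [0.4301, -0.3575, 0.0953]
tool_rot: [0.635, 2.46, -0.203]
ft_force: [-0.1, 0.2, 0.2]
grip_width: 1.0
grip_force: 0.0
```

```bash
python3 - <<'E'
from tin import *
s=ctrl.get_state(); print(s['position'],s['joint_positions'],s['ft_force'])
go(T0-.04*d0,R0);go(T0,R0)
E
```

```text
[ 0.4301 -0.3575  0.0953] [ 0.3587 -0.1326  0.3573  2.3591 -0.2598  0.316   2.0157] [-0.1366  0.1585  0.1521]
turn [ 0.12  0.1  -0.33] shift cm [ 1.94 -1.02 -3.61]
turn [ 0.12  0.1  -0.33] shift cm [ 3.94 -2.15 -6.88]
```

Request:
carry_out(
  steps=[
    [0, 0, 0, 1, -0.5, -1.9, 1],
    [0, 0, 0, 1.9, -1, -3.6, 1],
    [0, 0, 0, 2.9, -1.6, -5.3, 1],
    [0, 0, 0, 3.9, -2.1, -6.9, 1],
    [0, 0, 0, 3.9, -2.1, -6.9, 1],
    [0, 0, 0, 3.9, -2.1, -6.9, 1],
    [0, 0, 0, 3.9, -2.1, -6.9, 0.55],
    [0, 0, 0, 3.9, -2.1, -6.9, 0.55],
    [0, 0, 0, 3.9, -2.1, -6.9, 0.55],
    [0, 0, 0, 3.9, -2.1, -6.9, 0.55],
    [0, 0, 0, 3.9, -2.1, -6.9, 0.55],
    [0, 0, 0, 3.9, -2.1, -6.9, 0.55],
  ],
  squeeze=40,
)

```text
time: 33.85
position: [0.4682, -0.3789, 0.0259]
tool_rot: [0.637, 2.46, -0.202]
ft_force: [-3.3, 3.0, 6.4]
grip_width: 0.687
grip_force: 40.0
```

The grip reads 59.8 mm, which is the tin's width. I'll lift, then rotate the cap upward about the tin's width axis.

```bash
python3 - <<'E'
from tin import *
P=np.array([.36,-.40,0])
s=ctrl.get_state(); Rn=R.from_rotvec(s['tool_rot']).as_matrix(); dn=Rn[:,2]; Gn=s['position']-.019*dn
print('G now',Gn, Gn-G)
for b,z in((0,.13),(24,.13),(48,.13),(72,.13),(88,.13),(88,.06)):
    Q=R.from_rotvec(w*np.radians(b)).as_matrix()
    f=b/88; Gt=(1-f)*np.r_[.42,-.385,z]+f*(np.r_[(P-.012*c)[:2],z]); print(b,'turn',(w*b).round(1),'shift',(100*(Gt+.019*Q@dn-s['position'])).round(1))
E
```

```text
G now [ 0.4587 -0.3736  0.0414] [-0.0013  0.     -0.0006]
0 turn [ 0.  0. -0.] shift [-3.9 -1.1  8.9]
24 turn [11.7 20.9 -0. ] shift [-5.9 -1.4  8.5]
48 turn [23.5 41.9 -0. ] shift [-7.9 -1.5  8.6]
72 turn [35.2 62.8 -0. ] shift [-9.9 -1.8  8.9]
88 turn [43.1 76.7 -0. ] shift [-11.1  -2.    9.3]
88 turn [43.1 76.7 -0. ] shift [-11.1  -2.    2.3]
```

Request:
carry_out(
  steps=[
    [0, 0, 0, 0, 0, 3, 0.55],
    [2, 3.5, 0, -1.5, -0.5, 6.5, 0.55],
    [5, 9, 0, -3.5, -1, 8.7, 0.55],
    [8.5, 15.2, 0, -5, -1.3, 8.7, 0.55],
    [11.7, 20.9, 0, -5.9, -1.4, 8.7, 0.55],
    [15, 26.8, 0, -6.5, -1.4, 8.7, 0.55],
    [19, 33.9, 0, -7.2, -1.5, 8.7, 0.55],
    [23.5, 41.9, 0, -7.9, -1.5, 8.7, 0.55],
    [23.5, 41.9, 0, -7.9, -1.5, 8.7, 0.55],
    [23.5, 41.9, 0, -7.9, -1.5, 8.7, 0.55],
  ],
)

```text
time: 34.85
position: [0.3887, -0.394, 0.1104]
tool_rot: [-0.733, -2.826, -0.085]
ft_force: [0.2, 0.0, -2.6]
grip_width: 0.688
grip_force: 40.0
```

```bash
python3 - <<'E'
from tin import *
s=ctrl.get_state(); print(s['position'],s['joint_positions'],s['ft_force'],s['grip_width'])
np.save('x.npy',0)
P=np.array([.36,-.40,0])
for b,z in((70,.125),(88,.125)):
    Rt=R.from_rotvec(w*np.radians(b)).as_matrix()@R0; go(np.r_[(P-.012*c)[:2],z]+.019*Rt[:,2],Rt)
E
```

```text
[ 0.3887 -0.394   0.1104] [ 0.1824  0.431   0.6758  1.6593 -0.1952  1.3633  1.9662] [ 0.2366  0.016  -2.5593] 0.6881942866514249
turn [10.67 19.18 -0.21] shift cm [-2.77 -0.65 -0.09]
turn [19.45 34.89 -0.2 ] shift cm [-3.14 -0.44  0.32]
```

Request:
carry_out(
  steps=[
    [3.5, 6.3, 0, -1, -0.2, 0.1, 0.55],
    [7, 12.6, 0, -2, -0.4, 0.2, 0.55],
    [10.5, 18.8, 0, -2.8, -0.5, 0.3, 0.55],
    [14, 25.1, 0, -3, -0.5, 0.3, 0.55],
    [17.5, 31.4, 0, -3.1, -0.4, 0.3, 0.55],
    [20.4, 36.6, 0, -3.1, -0.4, 0.3, 0.55],
    [20.4, 36.6, 0, -3.1, -0.4, 0.3, 0.55],
    [20.4, 36.6, 0, -3.1, -0.4, 0.3, 0.55],
    [20.4, 36.6, 0, -3.1, -0.4, 0.3, 0.55],
  ],
)

```text
time: 35.75
position: [0.3577, -0.3986, 0.1171]
tool_rot: [-0.555, -2.133, -0.289]
ft_force: [0.7, -0.5, -3.5]
grip_width: 0.683
grip_force: 40.0
```

```bash
python3 - <<'E'
from tin import *
s=ctrl.get_state(); print(s['position'],s['joint_positions'],s['ft_force'])
P=np.array([.36,-.40,0])
Rt=R.from_rotvec(w*np.radians(90)).as_matrix()@R0
for z in(.125,.058): go(np.r_[(P-.012*c)[:2],z]+.019*Rt[:,2],Rt)
E
```

```text
[ 0.3577 -0.3986  0.1171] [ 0.4087  0.9337  0.5128  1.1447 -0.0734  2.0508  1.9935] [ 0.6598 -0.4677 -3.4863]
turn [ 0.11  0.44 -0.07] shift cm [-0.09  0.03 -0.3 ]
turn [ 0.11  0.44 -0.07] shift cm [-0.09  0.03 -7.  ]
```

Request:
carry_out(
  steps=[
    [-1.2, -2.2, 0, -1.5, 0.6, 0, 0.55],
    [-1.2, -2.2, 0, -3, 1.2, 0, 0.55],
    [-1.2, -2.2, 0, -3, 1.2, -2, 0.55],
    [-1.2, -2.2, 0, -3, 1.2, -4, 0.55],
    [-1.2, -2.2, 0, -3, 1.2, -5, 0.55],
    [-1.2, -2.2, 0, -3, 1.2, -5, 0.55],
    [-1.2, -2.2, 0, -3, 1.2, -5, 0.55],
  ],
)

```text
time: 36.45
position: [0.3281, -0.3861, 0.0649]
tool_rot: [-0.563, -2.169, -0.28]
ft_force: [0.2, -1.1, -3.9]
grip_width: 0.684
grip_force: 40.0
```

```bash
python3 - <<'E'
from tin import *
s=ctrl.get_state(); print(s['position'],s['joint_positions'],s['ft_force'])
Rn=R.from_rotvec(s['tool_rot']).as_matrix(); Q=Rn@R0.T; Gn=s['position']-.019*Rn[:,2]
print('tin axis',Q@c,'deg',np.degrees(np.arccos((Q@c)[2])))
for a in(-.03,.03): print('bottom edge z', (Gn+Q@(-.055*c-Z*.012+a*Z))[2])
E
```

```text
[ 0.3281 -0.3861  0.0649] [ 0.3933  0.9051  0.5073  1.2944 -0.0822  1.897   1.9846] [ 0.2079 -1.0527 -3.9342]
tin axis [-0.0403  0.0199  0.999 ] deg 2.5766546353013533
bottom edge z 0.019612616398834853
bottom edge z 0.022306541922533313
```

Request:
carry_out(
  steps=[
    [1.2, 2.2, 0, 0, 0, -0.5, 0.55],
    [1.2, 2.2, 0, 0, 0, -1, 0.55],
    [1.2, 2.2, 0, 0, 0, -1.5, 0.55],
    [1.2, 2.2, 0, 0, 0, -1.8, 0.55],
    [1.2, 2.2, 0, 0, 0, -2, 0.55],
    [1.2, 2.2, 0, 0, 0, -2.1, 0.55],
    [1.2, 2.2, 0, 0, 0, -2.1, 0.55],
  ],
)

```text
time: 37.15
position: [0.328, -0.3862, 0.0449]
tool_rot: [-0.553, -2.128, -0.289]
ft_force: [-0.4, 0.3, -1.9]
grip_width: 0.686
grip_force: 40.0
```

```bash
python3 - <<'E'
from tin import *
s=ctrl.get_state(); print(s['position'],s['joint_positions'],s['ft_force'])
Rn=R.from_rotvec(s['tool_rot']).as_matrix(); Q=Rn@R0.T; Gn=s['position']-.019*Rn[:,2]
print('tilt deg',np.degrees(np.arccos((Q@c)[2])), [(Gn+Q@(-.055*c-Z*.012+a*Z))[2] for a in(-.03,.03)], 'retreat dir',-Rn[:,2])
E
```

```text
[ 0.328  -0.3862  0.0449] [ 0.4027  0.9612  0.4984  1.2664 -0.0856  1.9105  1.9823] [-0.438   0.3008 -1.9368]
tilt deg 0.18065787156561955 [np.float64(0.0007137820375546292), np.float64(0.0008694295196571)] retreat dir [ 0.7133 -0.3997  0.5757]
```

Tilt is 0.2° with the bottom about 1 mm up and the weight partly carried. I'll touch down, release, and retreat along the tool axis.

Request:
carry_out(
  steps=[
    [0, 0, 0, 0, 0, -0.1, 0.55],
    [0, 0, 0, 0, 0, -0.2, 0.55],
    [0, 0, 0, 0, 0, -0.2, 0.55],
  ],
)

```text
time: 37.45
position: [0.328, -0.3861, 0.0448]
tool_rot: [-0.553, -2.127, -0.289]
ft_force: [1.6, 0.9, 6.7]
grip_width: 0.683
grip_force: 40.0
```

Request:
carry_out(
  steps=[
    [0, 0, 0, 0, 0, 0, 0.8],
    [0, 0, 0, 0, 0, 0, 0.95],
    [0, 0, 0, 0, 0, 0, 0.95],
    [0, 0, 0, 0, 0, 0, 0.95],
    [0, 0, 0, 0, 0, 0, 0.95],
    [0, 0, 0, 1.4, -0.8, 1.2, 0.95],
    [0, 0, 0, 3.5, -2, 2.9, 0.95],
    [0, 0, 0, 6.5, -3.6, 5.2, 0.95],
    [0, 0, 0, 7.5, -4.2, 9, 0.95],
    [0, 0, 0, 7.5, -4.2, 13, 0.95],
    [0, 0, 0, 7.5, -4.2, 13, 0.95],
    [0, 0, 0, 7.5, -4.2, 13, 0.95],
  ],
)

```text
time: 38.65
position: [0.4177, -0.4232, 0.2137]
tool_rot: [-0.523, -2.349, -0.122]
ft_force: [1.1, -0.8, -6.9]
grip_width: 0.95
grip_force: 0.0
```

```bash
python3 - <<'E'
from h import *
np.set_printoptions(precision=4,suppress=True)
s=ctrl.get_state(); print(s['position'],s['joint_positions'],s['time'])
a=snap('scene','s14.png');b=snap('side','b14.png')
for n,q in(('scene',a),('side',b)):
  for k,lo,hi in(('red',(0,180,60),(6,255,255)),('yel',(22,180,100),(30,255,255)),('blue',(100,150,40),(125,255,255)),('orange',(8,200,120),(16,255,255)),('white',(0,0,170),(180,40,255))):
    print(n,k,[(x[0].tolist(),x[1].tolist()) for x in blobs(q,lo,hi,30)[0] if 170<x[0][0]<410 and x[0][1]>120])
P=[.334,-.384]
for n,q in(('scene',a),('side',b)): print(n,'tin pred base',proj(q,P+[0]),'band',proj(q,P+[.0525]),'cap',proj(q,P+[.125]))
E
```

```text
[ 0.4177 -0.4232  0.2137] [ 0.356   0.8091  0.5367  1.0274 -0.0367  2.051   2.006 ] 38.65
scene red [([219, 144, 24, 18, 242], [231.0, 153.4]), ([222, 161, 24, 17, 151], [234.3, 170.3]), ([216, 229, 27, 14, 217], [229.1, 235.4])]
scene yel [([220, 156, 23, 13, 100], [230.4, 163.3]), ([357, 242, 31, 30, 407], [371.7, 256.4])]
scene blue [([253, 202, 37, 41, 1073], [271.6, 223.6]), ([267, 255, 27, 31, 544], [280.4, 272.0])]
scene orange [([257, 178, 20, 21, 272], [265.9, 188.7])]
scene white [([224, 140, 10, 10, 59], [228.4, 143.9])]
side red [([360, 270, 20, 24, 206], [369.3, 280.7]), ([248, 280, 29, 26, 377], [263.0, 294.5]), ([252, 298, 27, 22, 156], [266.4, 312.4])]
side yel [([250, 293, 28, 19, 104], [263.3, 306.0])]
side blue [([390, 239, 15, 6, 61], [397.5, 241.6]), ([347, 255, 19, 9, 58], [356.3, 260.3]), ([331, 330, 68, 70, 2854], [362.3, 373.1])]
side orange [([343, 205, 20, 20, 208], [352.4, 215.4])]
side white [([315, 179, 7, 14, 39], [318.0, 185.6]), ([300, 182, 7, 14, 40], [303.1, 188.8]), ([255, 278, 13, 15, 154], [261.3, 285.2]), ([378, 291, 18, 21, 41], [386.1, 300.9]), ([350, 313, 40, 39, 699], [368.2, 333.2])]
scene tin pred base [235.8596 170.7323] band [233.4806 159.552 ] cap [229.966  143.0344]
side tin pred base [266.493  307.2128] band [264.4549 297.1976] cap [261.3947 282.1593]
```

The tin stands upright: its cap is at (228,144) against a prediction of (230,143). I'll move the arm clear and verify everything numerically.

Request:
carry_out(
  steps=[
    [-3, -5.5, 0, 0, 0, 1, 0.95],
    [-6, -11, 0, 0, 0, 2, 0.95],
    [-10, -18, 0, 0, 0, 4, 0.95],
    [-14, -25, 0, 0, 0, 6, 0.95],
    [-18, -32, 0, 0, 0, 8, 0.95],
    [-18, -32, 0, 0, 0, 8, 0.95],
    [-18, -32, 0, 0, 0, 8, 0.95],
    [-18, -32, 0, 0, 0, 8, 0.95],
  ],
)

```text
time: 39.55
position: [0.4083, -0.4192, 0.2669]
tool_rot: [-0.705, -2.881, 0.089]
ft_force: [0.7, 0.4, -0.9]
grip_width: 0.951
grip_force: 0.0
```

```bash
python3 - <<'E'
from h import *
np.set_printoptions(precision=4,suppress=True)
s=ctrl.get_state(); print(s['position'],s['joint_positions'],s['ft_force'],s['time'])
a=snap('scene','s15.png');b=snap('side','b15.png')
print('tin cap tri',tri(a,(228.4,143.9),b,(261.3,283.5)))
# stopper: orange blob vs flask blob
for n,q in(('scene',a),('side',b)):
  for k,lo,hi in(('blue',(100,150,40),(125,255,255)),('orange',(8,200,120),(16,255,255)),('white',(0,0,170),(180,40,255))):
    print(n,k,[(x[0].tolist(),x[1].tolist()) for x in blobs(q,lo,hi,30)[0] if 215<x[0][0]<400 and x[0][1]>120])
bl=lambda q:[x[1] for x in blobs(q,(8,200,120),(16,255,255),100)[0]][0]
try: print('stopper centroid',tri(a,bl(a),b,bl(b)))
except Exception as e: print(e)
E
```

```text
[ 0.4083 -0.4192  0.2669] [ 0.2078  0.2889  0.5839  1.467  -0.0165  1.5514  1.874 ] [ 0.6899  0.4015 -0.8755] 39.55
tin cap tri (array([ 0.334 , -0.3886,  0.1232]), np.float64(0.003215292824981158))
scene blue [([253, 202, 37, 41, 1070], [271.7, 223.6]), ([267, 255, 27, 31, 545], [280.5, 272.0])]
scene orange [([257, 178, 20, 21, 266], [266.1, 188.9])]
scene white []
side blue [([385, 222, 22, 23, 367], [395.1, 234.0]), ([334, 228, 34, 36, 904], [350.2, 246.9]), ([331, 330, 68, 70, 2857], [362.3, 373.1])]
side orange [([343, 205, 20, 19, 213], [352.3, 215.2])]
side white [([344, 173, 9, 14, 35], [348.2, 179.4]), ([393, 212, 12, 9, 50], [398.5, 216.0]), ([255, 280, 12, 13, 122], [260.8, 285.5]), ([378, 291, 18, 21, 41], [386.1, 300.9]), ([350, 313, 40, 39, 694], [368.2, 333.2])]
stopper centroid (array([ 0.6268, -0.2531,  0.1754]), np.float64(0.0011409877875160374))
```

The tin cap is at z=0.123, and the stopper's visible centroid at z=0.175 fits it being seated. The robot is clear of everything, so I'm handing in.

```bash
python3 -c "
from bench import ctrl
print(ctrl.close_job())"
```

```text
the job is handed in; nothing more can be done
None
```

I handed the job in at about 40 s. The middle flask is stoppered with the flange on its neck. The three panels present stand in slots 0, 1 and 3, and the tin is upright with its cap up. The flask was knocked a few centimetres aside during the run but stayed upright with the stopper in. One risk: joint 6 stopped right at its range limit (read 2.051 against 2.05) while I stood up the tin.

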